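# Code-mark a batch of recycled bars

## Task

Code-mark this batch of recycled-plastic bars: lay every grey speckled bar lying on the bench (two or three) flat in its own lane of the blue marking machine, turn the black sleeve to the code of the tag lying in the black frame of the white job board (blue tag 2, yellow 4, green 5), and press the red plunger fully down to mark them all together. Never press it right down on a bar with the wrong code set. Then lay all the bars flat on the floor of the green tray, turn the sleeve back to 0, and leave everything else on the bench where it is.

Things in the scene. Friction and masses are not known exactly. Their poses are not given: they have to be found in the camera images.
- marker: Blue marking machine fixed to the bench, 270 x 230 mm; origin at the centre of its underside, z up, x from its loading side to its head. The -x half is a bed with three lanes, the +x half a grey head 58 mm high with sleeve and plunger on top (their axis 78 mm to +x of the origin). The machine and the tray may stand in either order, turned up to 0.15 rad.
- lane0 (a point): Centre of the first lane's floor, 30 mm above the bench, 65 mm to +y of lane1; axes as the machine's. A lane runs along x, 126 mm long and 36 wide (3 mm play all round a bar), end walls 10 mm high. Its sides are guided only over 25 mm at each end, by grey blocks 12 mm high: the middle 76 mm is free for fingers.
- lane1 (a point): Centre of the middle lane's floor; otherwise as lane0. A bar is properly laid when it rests on the floor of a lane, lengthwise in it. Just past the lanes' +x ends, above the end wall, hangs the plunger's steel marking bar, 53 to 65 mm above the bench.
- lane2 (a point): Centre of the third lane's floor, 65 mm to -y of lane1; otherwise as lane0.
- code_sleeve (a joint): Angle (rad) of the black code sleeve about its upright axis: 0 at number 0, growing clockwise seen from above, 0.5 rad a number: n is at 0.5 n (0 to 6, a stop just past either end). It clicks at each number and springs into the nearest when let go; 0.15 N m takes it over a click. An orange pointer on it shows the black numeral on the white plate beneath. Starts at 0 or 1.
- sleeve_grip (a point): On the sleeve's axis at the height to grip, 96 mm above the bench; its x axis is the pointer's direction. The gripped part is 52 mm in diameter, from 80 to 115 mm above the bench; below it a 60 mm flange (to 68 mm above the bench). The plunger's head stands above it, its top 39 mm above this point.
- plunger (a joint): How far the plunger is down (m): 0 up, 0.010 at its stop. A spring lifts it again; about 4 N start it, 9 N bring it to the stop, where it is solid.
- plunger_top (a point): Centre of the top face of the red plunger head, a disc 32 mm in diameter and 8 mm thick, 135 mm above the bench when up, on the sleeve's axis.
- tray: Green open tray for finished bars, fixed, 180 (x) x 250 (y) x 28 mm high outside, walls and floor 5 mm; origin at the centre of its underside, z up. Three bars fit side by side along x, for instance at y = -60, 0 and 60 mm.
- job_frame (a point): Centre of the black square frame on the white job board (board 100 x 300 x 8 mm, at the far side of the bench); the tag lying in it (within a few mm) tells the code of this batch. The two other tags lie on the board 95 to 200 mm away from it and count for nothing.
- tag_blue: Blue tag, a flat plate 56 x 60 x 4 mm stuck to the job board; means code 2 when it lies in the black frame. Origin at the centre of its underside.
- tag_yellow: Yellow tag, a flat plate 56 x 60 x 4 mm stuck to the job board; means code 4 when it lies in the black frame. Origin at the centre of its underside.
- tag_green: Green tag, a flat plate 56 x 60 x 4 mm stuck to the job board; means code 5 when it lies in the black frame. Origin at the centre of its underside.
- bar0: Grey speckled plastic bar 120 (x) x 30 (y) x 18 (z) mm, about 65 g, lying flat on the bench; origin at the centre of its underside. May be absent.
- bar1: Grey speckled plastic bar 120 (x) x 30 (y) x 18 (z) mm, about 65 g, lying flat on the bench; origin at the centre of its underside. May be absent.
- bar2: Grey speckled plastic bar 120 (x) x 30 (y) x 18 (z) mm, about 65 g, lying flat on the bench; origin at the centre of its underside. May be absent.
- bar3: Grey speckled plastic bar 120 (x) x 30 (y) x 18 (z) mm, about 65 g, lying flat on the bench; origin at the centre of its underside. May be absent.
- flake_jar: Bystander: clear-sided orange jar with blue cap, 64 x 85 mm tall; leave it alone. Origin at the centre of its underside (a tool: near its middle).
- mug: Bystander: white mug, 80 mm wide, 90 mm tall; leave it alone. Origin at the centre of its underside (a tool: near its middle).
- tape_roll: Bystander: yellow tape roll, 90 x 24 mm; leave it alone. Origin at the centre of its underside (a tool: near its middle).
- scraper: Bystander: scraper lying flat; leave it alone. Origin at the centre of its underside (a tool: near its middle).
- screwdriver: Bystander: screwdriver with red handle, lying; leave it alone. Origin at the centre of its underside (a tool: near its middle).
- spray: Bystander: spray bottle, 60 mm wide, 170 mm tall; leave it alone. Origin at the centre of its underside (a tool: near its middle).
- puck: Bystander: blue plastic puck, 70 x 25 mm; leave it alone. Origin at the centre of its underside (a tool: near its middle).
Things that resemble listed ones, but are neither listed nor needed, are in the scene too. What is shaped like the bar0 but orange or purple is not meant.

How it is judged:
By the outcome, as a careful person would: the job done as asked, in the order asked, and still so for the second after the job is handed in, with the robot touching nothing.
Of bar0, bar1, bar2, bar3 only 2 to 3 are there at a start; the rules pass over those that are not, and their reading is None.
At some moment in a run one of bar0, bar1, bar2, bar3 may be knocked a few centimetres aside while the robot is not near it.
Once in a run the grip may slacken for a moment while it holds something.
It also fails if it takes over 210 s, if anything falls off the work surface, if the arm or the gripper's body presses on something with over 40 N, if the wrist force passes 120 N, or if a joint passes its speed limit or range.

## Robot

A 7-joint arm with a two-finger parallel gripper is mounted at the origin on the work surface. World frame = base frame: x ahead of the robot, y to its left, z up, the work surface at z = 0. Lengths are in m, angles in rad, forces in N, time in s.
With the tool pointing down it reaches from about 0.425 to 0.875 m from the base axis. Payload 8.4 kg.
Tool frame: the origin (TCP) lies midway between the tips of the shut fingers; the grasp point (between the pads) lies 19 mm behind it; z points along the fingers, y is the line along which they close (so a half turn about z gives the same grasp; the last joint's range is limited). The gripper opens to 87 mm and grips with 3 to 60 N. Pads are 19 mm wide; open, the fingers measure 117 mm over their backs; the gripper's body (75 mm by 190 mm) begins 51 mm behind the grasp point.
Start: joints at [-1.42, 0.333, 0.04, 1.465, -0.013, 1.343, -0.059], TCP at [0.161, 0.63, 0.223] pointing down, gripper open.
Joint ranges: [-2.58, 2.58], [-0.38, 2.09], [-1.3, 1.39], [0.25, 2.4], [-1.5, 4.64], [0.08, 2.09], [-2.65, 2.65]. Speed limits (rad/s): [2.22, 2.22, 2.79, 2.79, 3.14, 3.14, 3.14].

## Interface

Orientations are given as [roll, pitch, yaw] about the fixed x, y, z axes, in that order (R = Rz(yaw) Ry(pitch) Rx(roll)).
In Python, from workcell import env gives the robot as it stands. The module is installed in compiled form; this text tells all that it offers.
- The arm moves only by the shell command python3 -m pendant 'ROWS' [FORCE]. ROWS is JSON, a list of rows, each an object of numbers: "tx", "ty", "tz": the shift along the tool's x, y, z in mm; "turn": the turn about the tool's z in degrees; "grip": the finger opening in mm, from 0 to 87. In form: [{"tx": .., "ty": .., "tz": .., "turn": .., "grip": ..}, ...]. A call has 1 to 8 rows; each row shifts and turns the commanded pose from where the row before left it, along the tool's axes as they then stand; what a row does not reach is not made up. A row lasts 1/8 s, in which the tool goes at most 62.5 mm and 10.7 degrees, less where a joint would pass 70% of its speed; a pose out of reach is approached as far as the arm can. A call is refused whole if a number of a shift passes 62.5 or a number of a turn 10.7, either way. A call with a gripper value outside its range is refused whole. The fingers move at their own pace and stop on an object; FORCE is the grip in N (left out, the last holds). Time passes only in rows, so rows that do not move let the fingers close. It gives the time, the measured TCP pose, the force, the opening and the grip force at its end, in the units of the state.
- env.state(): the state, without advancing time (a new reading comes with each control period).
- env.camera(name): name is "scene" or "side" or "wrist"; returns a dict with "color" (384x512x3 uint8, red, green, blue), "range_z" (384x512 float32, m along the optical axis (not along the pixel's ray), 0 where there is no reading), "intrinsics" (3x3 intrinsics, pixels), "dist_coeffs" ([k1, k2, p1, p2, k3] as OpenCV has them; the pictures are not rectified), "rvec" (rotation vector, rad) and "tvec" (3), from world to camera coordinates, as OpenCV has them. Camera axes: x right, y down, z forward; pixel columns grow to the right and rows downward; lengths in m; the calibration is good to about 2 mm. A picture is of the moment at which its call begins.
- env.hand_in(): hands the job in; it is judged then, once.
The state is a dict: "clock": time; "qpos": joint angles; "dq": joint speeds; "joint_torque": joint torques, N m; "eef_pos": TCP position; "eef_rot": TCP orientation; "wrist_force": force on the tool from outside, world axes, zero at the start; "torque": the same for the moment, N m; "grip_width": finger opening in m; "finger_force": force on a finger pad.
Only numpy, scipy, OpenCV 4.12 (cv2) and the standard library are available. Lean on these libraries where they do the work, as an engineer would, in place of code of your own. Each camera call takes 0.05 s, during which the arm holds its last target. There are 200 camera calls.

## Working session

There is one attempt and no reset: what is moved stays moved. The work goes in short steps, Python scripts to look and compute and a shell command to move; the robot and the scene stay as the last step left them, time stands still between calls to the robot, and variables do not carry over. Pictures are saved under pics/ and viewed, at most 14 in all, crops included, and the job is handed in when it is done.

```bash
mkdir -p pics; cat > h.py <<'E'
import numpy as np, cv2
from workcell import env
def cam(n):
    c=env.camera(n); c['R']=cv2.Rodrigues(np.array(c['rvec'],float))[0]; return c
def world(c,u,v,z=None):
    """pixels->world; if z given intersect plane, else use range"""
    K=np.array(c['intrinsics'],float); p=cv2.undistortPoints(np.array([[[u,v]]],float),K,np.array(c['dist_coeffs'],float))[0,0]
    d=np.array([p[0],p[1],1.]); R=c['R']; t=np.array(c['tvec'],float).ravel(); o=-R.T@t; w=R.T@d
    if z is None: return o+w*c['range_z'][int(round(v)),int(round(u))]
    return o+w*(z-o[2])/w[2]
def cloud(c):
    K=np.array(c['intrinsics'],float); h,w=c['range_z'].shape
    g=np.stack(np.meshgrid(np.arange(w),np.arange(h)),-1).reshape(-1,1,2).astype(float)
    p=cv2.undistortPoints(g,K,np.array(c['dist_coeffs'],float))[:,0]
    z=c['range_z'].reshape(-1,1); P=np.hstack([p*z,z]); 
    W=(P-np.array(c['tvec'],float).ravel())@c['R']; W[z[:,0]<=0]=np.nan
    return W.reshape(h,w,3)
def proj(c,P):
    return cv2.projectPoints(np.array(P,float).reshape(-1,1,3),np.array(c['rvec'],float),np.array(c['tvec'],float),np.array(c['intrinsics'],float),np.array(c['dist_coeffs'],float))[0][:,0]
def save(img,f,s=1.5): cv2.imwrite(f,cv2.resize(img,None,fx=s,fy=s,interpolation=cv2.INTER_CUBIC)[:,:,::-1])
E
python3 - <<'E'
from h import *
import pickle
for n in ('scene','side'):
    c=cam(n); pickle.dump(c,open(n+'.pkl','wb')); save(c['color'],f'pics/{n}0.png'); print(n,-c['R'].T@np.ravel(c['tvec']))
print(env.state())
E
```

```text
scene [0.99512292 0.73850539 0.68688312]
side [ 0.00429304 -0.75883493  0.96066341]
{'clock': 0.1, 'qpos': array([-1.42019473,  0.3338218 ,  0.03986311,  1.46618641, -0.01339199,
        1.34328367, -0.05849789]), 'dq': array([ 4.90069898e-04, -1.65010826e-03, -1.43832200e-05, -2.95583524e-03,
        8.99303697e-04, -1.49209123e-03, -3.70756765e-04]), 'joint_torque': array([ 4.79134207e-03, -6.57806683e+01,  1.34055331e+00, -4.04710686e+01,
       -5.95579692e-02,  4.09089471e-02,  9.38603716e-05]), 'eef_pos': array([0.16060515, 0.62941155, 0.22175824]), 'eef_rot': array([-3.14016263e+00,  9.95638815e-05,  2.89178903e+00]), 'wrist_force': array([-0.51410326, -0.28959925,  0.29400431]), 'torque': array([-0.04634845,  0.03572836,  0.00847082]), 'finger_force': 0.0, 'grip_width': 0.0871031266554521}
```

View pics/scene0.png

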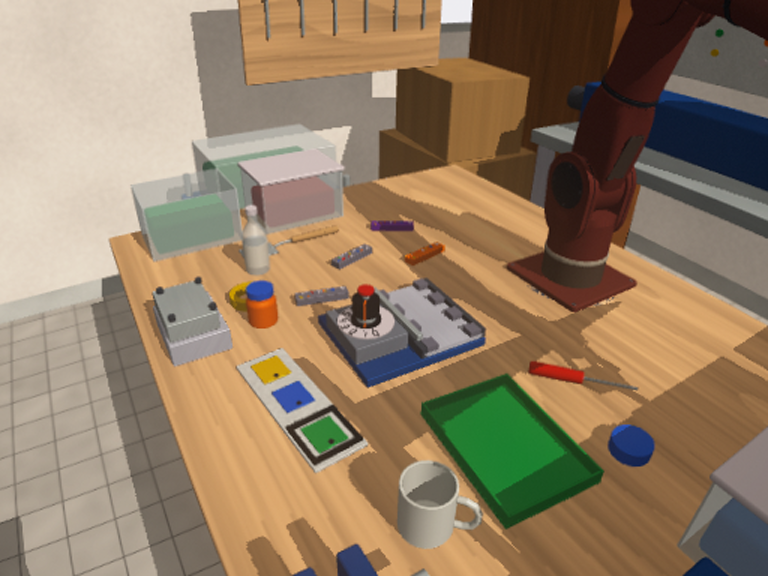

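View pics/side0.png

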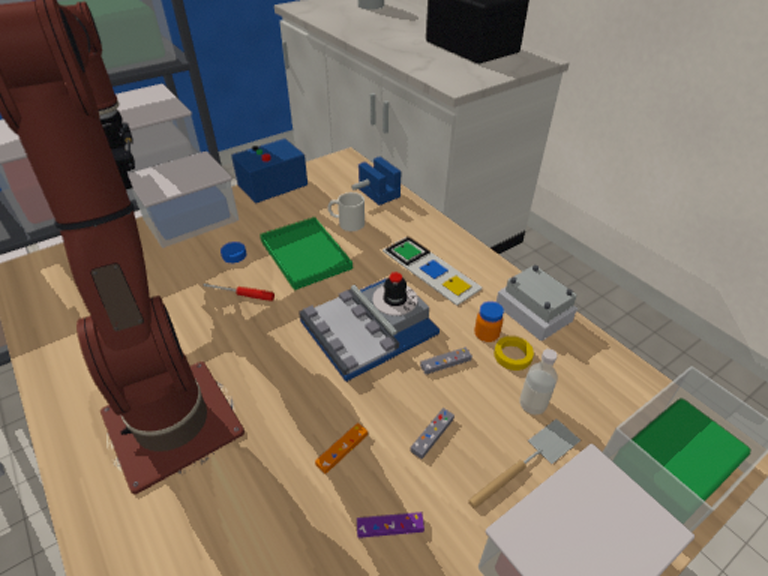

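Green tag (scene px 324,433) lies in the black frame, so the code is 5. The grey speckled bars are at side px (445,360) and (432,432), which are scene px (321,296) and (352,255). The orange (342,447) and purple (390,525) bars are decoys, not meant. Next I measure everything and confirm with a crop.

```bash
python3 - <<'E'
from h import *
import pickle
S={n:pickle.load(open(n+'.pkl','rb')) for n in('scene','side')}
def blob(c,W,u,v,r,zl,zh,mask=None):
    u,v=int(u/1.5),int(v/1.5); w=W[v-r:v+r,u-r:u+r].reshape(-1,3); m=(w[:,2]>zl)&(w[:,2]<zh)
    if mask is not None: m&=mask[v-r:v+r,u-r:u+r].reshape(-1)
    return w[m]
cl={n:cloud(c) for n,c in S.items()}
for n,u,v in(('side',445,360),('side',432,432),('scene',321,296),('scene',352,255)):
    p=blob(S[n],cl[n],u,v,28,.014,.023)
    c0=cl[n][int(v/1.5),int(u/1.5)]; p=p[np.linalg.norm(p[:,:2]-c0[:2],axis=1)<.075]
    r=cv2.minAreaRect(p[:,:2].astype(np.float32)); print(n,len(p),c0,r,p[:,2].mean())
for n in cl:
    W=cl[n];c=S[n]['color'].astype(int)
    g=(c[...,1]>1.8*c[...,0])&(c[...,1]>1.5*c[...,2])&(W[...,2]>.02)&(W[...,2]<.034)
    p=W[g]; p=p[(abs(p[:,0]-.6)<.4)&(abs(p[:,1])<.5)]; print(n,'trayrim',len(p),cv2.minAreaRect(p[:,:2].astype(np.float32)))
    m=(abs(W[...,2]-.058)<.005); red=(c[...,0]>150)&(c[...,1]<60)&(abs(W[...,2]-.133)<.01)
    print('plunger',W[red].mean(0) if red.any() else None,red.sum())
    pc=W[red].mean(0); p=W[m]; p=p[np.linalg.norm(p[:,:2]-pc[:2],axis=1)<.16]; print('head',cv2.minAreaRect(p[:,:2].astype(np.float32)))
    b=(c[...,2]>1.6*c[...,0])&(c[...,2]>80)&(W[...,2]>.005)&(W[...,2]<.035); p=W[b]; p=p[np.linalg.norm(p[:,:2]-pc[:2],axis=1)<.28]
    print('blue',len(p),cv2.minAreaRect(p[:,:2].astype(np.float32)) if len(p) else 0, np.median(p[:,2]))
s=S['side']['color'][215:310,250:340]; z=S['scene']['color'][140:210,180:300]
save(np.hstack([cv2.resize(s,(270*1,285)),cv2.resize(z,(480,285))]),'pics/c1.png',1)
E
```

```text
side 247 [ 0.56946827 -0.21850453  0.01890055] ((0.5765546560287476, -0.2158118188381195), (0.03314508870244026, 0.11921720206737518), 76.33885955810547) 0.018753384513261414
side 343 [ 0.4256719  -0.3492956   0.01995087] ((0.43010008335113525, -0.3449251651763916), (0.12237473577260971, 0.031013447791337967), 16.38377571105957) 0.01872550381929086
scene 202 [ 0.58105223 -0.20302583  0.0166501 ] ((0.5833130478858948, -0.1806395947933197), (0.10230106860399246, 0.12151654064655304), 77.39948272705078) 0.018341934001180244
scene 143 [ 0.4371873  -0.32933898  0.02035201] ((0.4282814562320709, -0.342091828584671), (0.12297665327787399, 0.03680640459060669), 13.245935440063477) 0.018507936430157586
scene trayrim 946 ((0.5075722932815552, 0.3299468159675598), (0.2509241998195648, 0.1807587891817093), 84.52953338623047)
plunger [ 0.57250836 -0.01384687  0.13511105] 51
head ((0.5650249719619751, -0.012620285153388977), (0.18396081030368805, 0.1285845935344696), 88.98068237304688)
blue 1122 ((0.6109714508056641, 0.034243449568748474), (0.35432708263397217, 0.3645228445529938), 29.975341796875) 0.016842702087061498
side trayrim 251 ((0.5051203966140747, 0.32654622197151184), (0.2546609044075012, 0.1805693358182907), 84.6031494140625)
plunger [ 0.57109634 -0.02117091  0.13590208] 34
head ((0.5628592371940613, -0.022230155766010284), (0.1876188963651657, 0.12900517880916595), 87.7009506225586)
blue 451 ((0.5705639123916626, -0.06337828934192657), (0.3113667666912079, 0.42761579155921936), 88.1104736328125) 0.019391784747264103
```

View pics/c1.png

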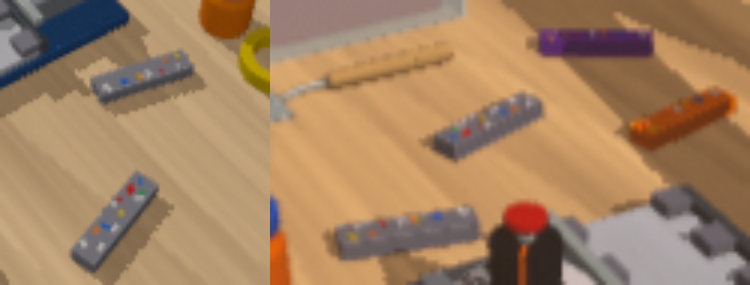

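Both grey bars (speckled, 120x30) are confirmed. Now I move over the machine and look with the wrist camera.

```bash
cat > st.py <<'E'
import sys
from h import *
def info(*a):
    s=env.state(); p=s['eef_pos']; r=s['eef_rot']; y=r[2]
    print('clk %.1f pos %s rpy %s q %s F %s grip %.1f mm %.1fN'%(s['clock'],np.round(p*1e3,1),np.round(np.degrees(r),1),np.round(s['qpos'],2),np.round(s['wrist_force'],1),s['grip_width']*1e3,s['finger_force']))
    if a: # target x,y,z mm, yaw deg : tool-frame shift with the present yaw, and turn
        d=np.array(a[:3])-p*1e3; c,n=np.cos(y),np.sin(y)
        t=(np.degrees(y)-a[3]+180)%360-180
        print('-> tx %.1f ty %.1f tz %.1f turn %.1f'%(c*d[0]+n*d[1],n*d[0]-c*d[1],-d[2],t))
if __name__=='__main__': info(*map(float,sys.argv[1:]))
E
python3 -m pendant '[{"tx":0,"ty":0,"turn":-6.4},{"turn":-6.4},{"tx":-50,"ty":-30,"tz":-12},{"tx":-50,"ty":-30,"tz":-12},{"tx":-50,"ty":-30,"tz":-12},{"tx":-50,"ty":-30,"tz":-12},{"tx":-50,"ty":-30,"tz":-12},{"tx":-50,"ty":-30,"tz":-12}]' 10
python3 -m pendant '[{"tx":0,"ty":-58},{"tx":0,"ty":-58},{"tx":0,"ty":-58},{"tx":0,"ty":-58},{"tx":0,"ty":-58},{"tx":0,"ty":-58},{"tx":0,"ty":-58},{"ty":-58}]'
python3 -m pendant '[{"tx":0},{"tx":0}]'
python3 - <<'E'
from h import *
import pickle
from st import info
c=cam('wrist'); pickle.dump(c,open('wrist.pkl','wb')); save(c['color'],'pics/w1.png'); info(500,-20,300,178.5); print(-c['R'].T@np.ravel(c['tvec']))
E
```

```text
clk 0.1 pos [160.6 629.5 221.9] rpy [-179.9    0.   165.7] q [-1.42  0.33  0.04  1.47 -0.01  1.34 -0.06] F [0.3 0.  0.3] grip 87.0 mm 0.0N
-> tx -489.4 ty -545.4 tz -78.1 turn -12.8
[0.0885513  0.64735968 0.38335159]schema error: expected keys tx, ty, tz, turn, grip
schema error: expected keys tx, ty, tz, turn, grip
schema error: expected keys tx, ty, tz, turn, grip
```

View pics/w1.png

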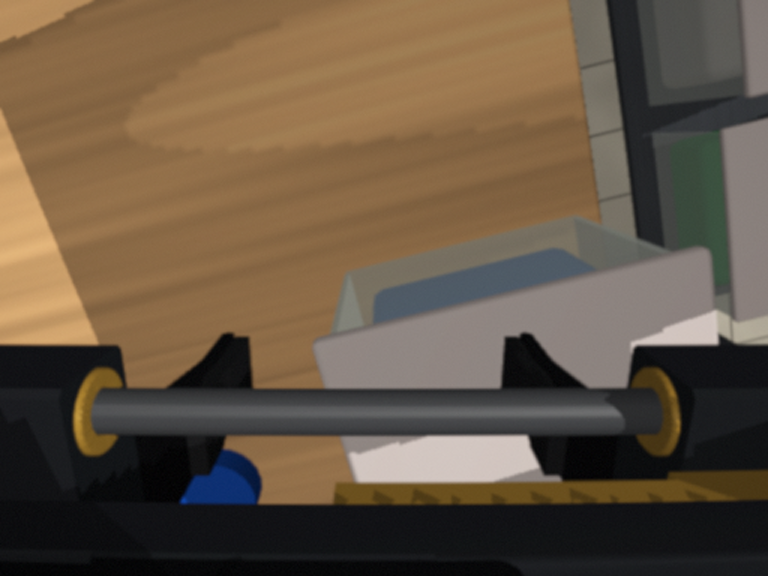

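The rows were refused because every key is required; the picture still shows the start position (crate, puck). The camera looks along tool +x. Retrying with all keys.

```bash

python3 -m pendant '[{"tx":0,"ty":0,"tz":-40,"turn":-6.4,"grip":87},{"tx":0,"ty":0,"tz":-40,"turn":-6.4,"grip":87},{"tx":-50,"ty":-30,"tz":0,"turn":0,"grip":87},{"tx":-50,"ty":-30,"tz":0,"turn":0,"grip":87},{"tx":-50,"ty":-30,"tz":0,"turn":0,"grip":87},{"tx":-50,"ty":-30,"tz":0,"turn":0,"grip":87},{"tx":-50,"ty":-30,"tz":0,"turn":0,"grip":87},{"tx":-50,"ty":-30,"tz":0,"turn":0,"grip":87}]' 10
python3 -m pendant '[{"tx":-10,"ty":-58,"tz":0,"turn":0,"grip":87},{"tx":-10,"ty":-58,"tz":0,"turn":0,"grip":87},{"tx":-10,"ty":-58,"tz":0,"turn":0,"grip":87},{"tx":-10,"ty":-58,"tz":0,"turn":0,"grip":87},{"tx":-10,"ty":-58,"tz":0,"turn":0,"grip":87},{"tx":-10,"ty":-58,"tz":0,"turn":0,"grip":87},{"tx":-10,"ty":-58,"tz":0,"turn":0,"grip":87},{"tx":-10,"ty":-58,"tz":0,"turn":0,"grip":87}]'
python3 -m pendant '[{"tx":0,"ty":0,"tz":0,"turn":0,"grip":87},{"tx":0,"ty":0,"tz":0,"turn":0,"grip":87}]'
python3 - <<'E'
from h import *
import pickle
from st import info
c=cam('wrist'); pickle.dump(c,open('wrist.pkl','wb')); save(c['color'],'pics/w2.png'); info(540,-20,300,178.5); print(-c['R'].T@np.ravel(c['tvec']))
E
```

```text
clock: 1.15
eef_pos: [0.4572, 0.4407, 0.3025]
eef_rot: [-3.142, -0.0, 3.115]
wrist_force: [1.1, 0.6, 0.4]
grip_width: 0.0869
finger_force: 0.0
clock: 2.15
eef_pos: [0.5234, -0.0259, 0.3026]
eef_rot: [3.141, 0.0, 3.115]
wrist_force: [1.4, 0.2, -0.6]
grip_width: 0.0869
finger_force: 0.0
clock: 2.4
eef_pos: [0.5234, -0.0234, 0.3023]
eef_rot: [3.141, -0.0, 3.115]
wrist_force: [-0.1, 0.1, 0.6]
grip_width: 0.0871
finger_force: 0.0
clk 2.5 pos [523.4 -22.6 302.3] rpy [180.   -0.  178.6] q [-0.56  0.03  0.54  1.67 -0.02  1.45  1.52] F [-0.4  0.7 -0.5] grip 86.9 mm 0.0N
-> tx -16.5 ty 3.0 tz 2.3 turn 0.1
[ 0.44910431 -0.02208746  0.46399757]
```

View pics/w2.png

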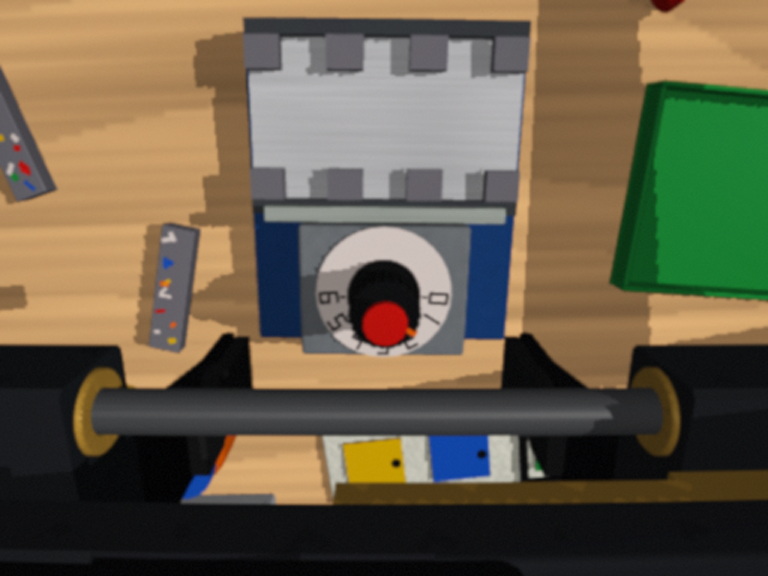

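The wrist view shows the machine with its lanes at the top (blocks at rows 50 and 185, columns 265–505), the plunger at (385,325), and the pointer at (412,330), apparently at number 1. The tray is on the right and bar A is at (175,285).

```bash
python3 - <<'E'
from h import *
import pickle
c=pickle.load(open('wrist.pkl','rb')); W=cloud(c); col=c['color'].astype(int)
R=np.zeros(W.shape[:2],bool); R[5:150,160:356]=1
f=R&(abs(W[...,2]-.030)<.004); b=R&(abs(W[...,2]-.042)<.003)
red=(col[...,0]>130)&(col[...,1]<60)&(W[...,2]>.125)&(W[...,2]<.145); pc=W[red]; print('plunger',pc.mean(0),pc[:,:2].min(0),pc[:,:2].max(0))
lane=f.copy(); lane[145:]=0
for n,m in(('floor',f),('blocks/walls',b)):
    p=W[m]; r=cv2.minAreaRect(p[:,:2].astype(np.float32)); print(n,m.sum(),r, p[:,2].mean(),np.percentile(p[:,:2],[1,99],axis=0))
hm=np.zeros_like(R); hm[140:237,190:320]=1; hm&=abs(W[...,2]-.058)<.004; p=W[hm]; print('head',cv2.minAreaRect(p[:,:2].astype(np.float32)),p[:,2].mean())
# floor row profiles: x-extent of floor per y column
for col_ in (195,206,250,262,306,318):
    m=f[:,col_]; p=W[m,col_]; print(col_,p[:,0].min(),p[:,0].max(),p[:,1].mean())
# marking bar
m=R&(abs(W[...,2]-.065)<.004);p=W[m];print('mark',cv2.minAreaRect(p[:,:2].astype(np.float32)))
o=(col[...,0]>190)&(col[...,1]>70)&(col[...,1]<160)&(col[...,2]<70); o[:200]=0;o[232:]=0;o[:,:200]=0;o[:,300:]=0; print('pointer',W[o])
# bar A
for (u,v) in((174/1.5,290/1.5),):
    k=np.zeros_like(R);k[145:240,90:140]=1;k&=abs(W[...,2]-.018)<.004;p=W[k];print('A',cv2.minAreaRect(p[:,:2].astype(np.float32)))
t=(col[...,1]>1.8*col[...,0])&(abs(W[...,2]-.028)<.003);p=W[t];print('tray',p[:,:2].min(0),p[:,:2].max(0))
E
```

```text
plunger [ 0.57083036 -0.01932515  0.13434042] [ 0.55580371 -0.03430706] [ 0.58600839 -0.00423272]
floor 15447 ((0.433788537979126, -0.014183171093463898), (0.22071699798107147, 0.12605784833431244), 87.87127685546875) 0.02946703432301113 [[ 0.37204756 -0.12115533]
 [ 0.49469254  0.09287714]]
blocks/walls 6263 ((0.43696194887161255, -0.014679506421089172), (0.2207002192735672, 0.15683390200138092), 88.00995635986328) 0.04087761926694312 [[ 0.35778044 -0.12289038]
 [ 0.50680848  0.09482654]]
head ((0.5693324208259583, -0.019786596298217773), (0.14011596143245697, 0.11712036281824112), 87.94107055664062) 0.05886337913725707
195 0.3685678108031368 0.4934137608341975 -0.0896048509970211
206 0.3690773758245429 0.49377302197615364 -0.07621768026340901
250 0.3713106677647838 0.49633154285591313 -0.02251243471942335
262 0.3715271530076709 0.49693444384028757 -0.007866541178860171
306 0.3730675195418237 0.49824722791031356 0.04591721160730418
318 0.37412190927372274 0.498693482554804 0.060623429329716316
mark ((0.5055462121963501, -0.017158806324005127), (0.1890091896057129, 0.012376178987324238), 87.87244415283203)
pointer [[ 5.83467410e-01 -2.24840683e-03  1.14693457e-01]
 [ 5.83302651e-01 -1.18327037e-03  1.15197107e-01]
 [ 5.84472502e-01 -2.28266789e-03  1.15118106e-01]
 [ 5.84603391e-01 -1.17200429e-03  1.14855629e-01]
 [ 5.84642362e-01 -7.45846515e-05  1.14830122e-01]
 [ 5.84742810e-01  1.03351963e-03  1.14646348e-01]
 [ 5.85410772e-01 -1.23689096e-03  1.15785606e-01]
 [ 5.85807134e-01 -8.39227548e-05  1.14847424e-01]
 [ 5.85583969e-01  9.70292195e-04  1.15491694e-01]
 [ 5.86857998e-01  2.28542583e-03  1.12313426e-01]
 [ 5.87604522e-01  1.10520541e-03  1.13341887e-01]]
A ((0.5767805576324463, -0.21471552550792694), (0.030837347730994225, 0.12098231911659241), 75.65689086914062)
tray [0.40831622 0.19517642] [0.59586846 0.33219112]
```

Yaw is -2.1°. Lane1 is at (433.8,-14.2), lane2 at (431.4,-79.2), lane0 at (436.2,50.8) and the axis at (570.8,-19.3). The pointer direction is about 53°, which is number 1. Now bar A.

```bash

python3 -m pendant '[{"tx":-15,"ty":-48,"tz":30,"turn":0,"grip":60},{"tx":-15,"ty":-48,"tz":40,"turn":0,"grip":60},{"tx":-15,"ty":-48,"tz":40,"turn":0,"grip":60},{"tx":-13,"ty":-47,"tz":30,"turn":0,"grip":60},{"tx":0,"ty":0,"tz":0,"turn":6.5,"grip":60},{"tx":0,"ty":0,"tz":0,"turn":6.4,"grip":60},{"tx":0,"ty":0,"tz":0,"turn":0,"grip":60}]' 15
python3 st.py 577 -215 3 165.7
cat > bars.py <<'E'
from h import *
import sys
def bars(n='side',zl=.013,zh=.023,draw=False):
    c=cam(n); W=cloud(c); col=c['color'].astype(int); sat=col.max(-1)-col.min(-1)
    m=((W[...,2]>zl)&(W[...,2]<zh)&(W[...,0]>.3)&(W[...,0]<.9)&(abs(W[...,1])<.6)&(sat<45)).astype(np.uint8)
    m=cv2.morphologyEx(m,cv2.MORPH_CLOSE,np.ones((5,5)))
    k,l,s,_=cv2.connectedComponentsWithStats(m)
    for i in range(1,k):
        if s[i,4]<80: continue
        p=W[(l==i)]; p=p[(p[:,2]>zl)&(p[:,2]<zh)]
        (x,y),(w,h),a=cv2.minAreaRect(p[:,:2].astype(np.float32))
        if h>w: a+=90
        print(n,'c',round(x*1e3,1),round(y*1e3,1),'size',round(max(w,h)*1e3),round(min(w,h)*1e3),'long %.1f'%((a+90)%180-90),'z',round(p[:,2].mean()*1e3,1))
if __name__=='__main__':
    for n in sys.argv[1:]: bars(n)
E
python3 bars.py side scene
python3 - <<'E'
from h import *
import pickle
c=pickle.load(open('side.pkl','rb'));W=cloud(c)
for n,u,v in(('jar',488,308),('spray',540,375),('spraytop',549,360),('tape',514,340),('scr',575,440)): print(n,W[int(v/1.5),int(u/1.5)])
E
```

```text
clock: 3.32
eef_pos: [0.5762, -0.212, 0.1642]
eef_rot: [3.141, -0.001, 2.893]
wrist_force: [0.5, -0.1, -0.5]
grip_width: 0.0603
finger_force: 0.0
clk 3.3 pos [ 576.2 -212.   164.2] rpy [ 1.800e+02 -1.000e-01  1.658e+02] q [-0.29  0.35  0.72  1.66 -0.24  1.22  1.8 ] F [ 0.5 -0.1 -0.5] grip 60.3 mm 0.0N
-> tx -1.5 ty -2.7 tz 161.2 turn 0.1
side c 749.1 160.8 size 95 90 long -88.2 z 15.2
side c 817.0 -235.2 size 170 63 long -66.6 z 17.9
side c 576.3 -215.9 size 119 33 long -15.8 z 18.3
side c 430.1 -345.4 size 121 31 long 16.0 z 18.7
scene c 762.2 -586.1 size 239 17 long -2.3 z 18.1
scene c 429.3 -339.9 size 118 34 long 12.5 z 18.2
scene c 577.2 -212.5 size 119 34 long -15.3 z 17.9
scene c 622.0 -22.5 size 229 16 long 86.5 z 18.2
scene c 854.8 -139.5 size 90 8 long 1.8 z 18.0
scene c 508.1 330.6 size 249 180 long 84.8 z 17.9
scene c 752.3 162.9 size 95 92 long -84.5 z 14.4
scene c 707.2 405.2 size 95 30 long -37.1 z 18.3
jar [ 0.71975775 -0.19335254  0.08363468]
spray [ 0.64005019 -0.41969309  0.1224442 ]
spraytop [ 0.64978672 -0.42220507  0.165469  ]
tape [ 0.74587233 -0.26677528  0.02118489]
scr [ 0.66117418 -0.52753717  0.00486921]
```

```bash

python3 -m pendant '[{"tx":-1,"ty":-2.5,"tz":45,"turn":0,"grip":60},{"tx":0,"ty":0,"tz":45,"turn":0,"grip":60},{"tx":0,"ty":0,"tz":35,"turn":0,"grip":60},{"tx":0,"ty":0,"tz":20,"turn":0,"grip":60},{"tx":0,"ty":0,"tz":11,"turn":0,"grip":60},{"tx":0,"ty":0,"tz":4,"turn":0,"grip":60},{"tx":0,"ty":0,"tz":0,"turn":0,"grip":60},{"tx":0,"ty":0,"tz":0,"turn":0,"grip":20}]' 15
python3 -m pendant '[{"tx":0,"ty":0,"tz":0,"turn":0,"grip":20},{"tx":0,"ty":0,"tz":0,"turn":0,"grip":20},{"tx":0,"ty":0,"tz":0,"turn":0,"grip":20},{"tx":0,"ty":0,"tz":-20,"turn":0,"grip":20},{"tx":0,"ty":0,"tz":-40,"turn":0,"grip":20},{"tx":0,"ty":0,"tz":-40,"turn":0,"grip":20},{"tx":0,"ty":0,"tz":0,"turn":0,"grip":20}]' 20
python3 st.py 431.4 -79.2 110 177.9
```

```text
clock: 4.42
eef_pos: [0.5767, -0.2167, 0.0057]
eef_rot: [3.141, 0.001, 2.89]
wrist_force: [0.5, 0.4, -0.4]
grip_width: 0.0558
finger_force: 0.0
clock: 5.3
eef_pos: [0.5781, -0.2177, 0.1093]
eef_rot: [3.141, 0.007, 2.89]
wrist_force: [0.6, 0.7, -1.3]
grip_width: 0.03
finger_force: 20.0
clk 5.3 pos [ 578.1 -217.7  109.3] rpy [180.    0.4 165.6] q [-0.26  0.41  0.7   1.72 -0.29  1.12  1.84] F [ 0.6  0.7 -1.3] grip 30.0 mm 20.0N
-> tx 176.6 ty 97.6 tz -0.7 turn -12.3
```

```bash

python3 -m pendant '[{"tx":44,"ty":24,"tz":0,"turn":0,"grip":20},{"tx":44,"ty":24,"tz":0,"turn":0,"grip":20},{"tx":44,"ty":24,"tz":0,"turn":0,"grip":20},{"tx":44,"ty":25,"tz":0,"turn":0,"grip":20},{"tx":0,"ty":0,"tz":0,"turn":-6.2,"grip":20},{"tx":0,"ty":0,"tz":0,"turn":-6.2,"grip":20},{"tx":0,"ty":0,"tz":0,"turn":0,"grip":20},{"tx":0,"ty":0,"tz":0,"turn":0,"grip":20}]'
python3 st.py 431.4 -79.2 55 177.9
python3 bars.py side
python3 - <<'E'
from h import *
c=cam('scene'); save(c['color'][140:300,180:350],'pics/s2.png',4)
W=cloud(c)
E
```

```text
clock: 6.3
eef_pos: [0.4296, -0.0789, 0.1047]
eef_rot: [-3.141, -0.0, 3.104]
wrist_force: [-0.4, 1.0, -0.9]
grip_width: 0.0295
finger_force: 20.0
clk 6.3 pos [429.6 -78.9 104.7] rpy [-180.    -0.   177.8] q [-0.61 -0.03  0.69  2.13  0.02  1.04  1.6 ] F [-0.4  1.  -0.9] grip 29.5 mm 20.0N
-> tx -1.8 ty -0.2 tz 49.7 turn -0.1
side c 751.5 152.7 size 108 94 long -84.0 z 15.4
side c 429.8 -345.0 size 122 32 long 16.2 z 18.4
```

View pics/s2.png

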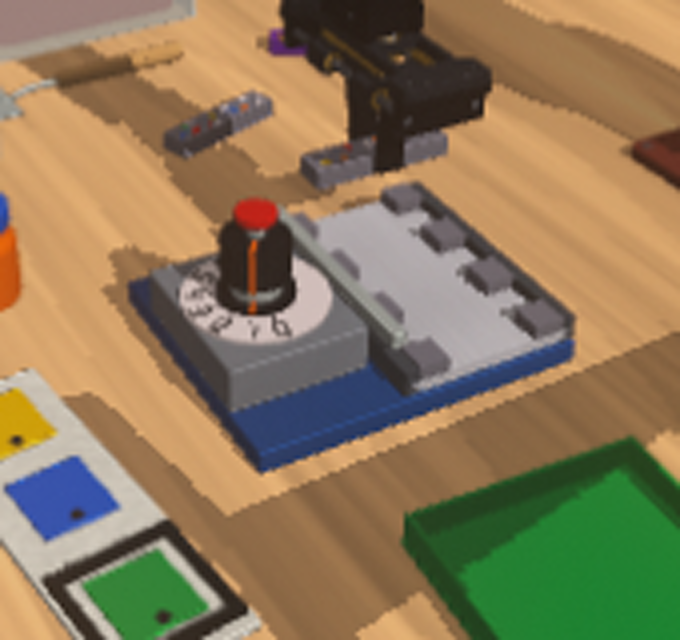

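Scene crop: the pointer shows number 1, the green tag is in the frame, and the held bar is level above lane2. Lowering it.

```bash

python3 -m pendant '[{"tx":-2,"ty":0,"tz":30,"turn":0,"grip":20},{"tx":0,"ty":0,"tz":20,"turn":0,"grip":20},{"tx":0,"ty":0,"tz":8,"turn":0,"grip":20},{"tx":0,"ty":0,"tz":5,"turn":0,"grip":20},{"tx":0,"ty":0,"tz":4,"turn":0,"grip":20},{"tx":0,"ty":0,"tz":3,"turn":0,"grip":20},{"tx":0,"ty":0,"tz":0,"turn":0,"grip":20},{"tx":0,"ty":0,"tz":0,"turn":0,"grip":20}]'
python3 st.py 431.4 -79.2 34 177.9
```

```text
clock: 7.4
eef_pos: [0.4318, -0.0788, 0.0349]
eef_rot: [3.142, 0.0, 3.106]
wrist_force: [0.4, 0.3, -0.0]
grip_width: 0.03
finger_force: 20.0
clk 7.4 pos [431.8 -78.8  34.9] rpy [180.   0. 178.] q [-0.59  0.11  0.71  2.19 -0.1   0.87  1.72] F [ 0.4  0.3 -0. ] grip 30.0 mm 20.0N
-> tx 0.4 ty -0.4 tz 0.9 turn 0.1
```

```bash

python3 -m pendant '[{"tx":0,"ty":0,"tz":1,"turn":0,"grip":20},{"tx":0,"ty":0,"tz":0,"turn":0,"grip":50},{"tx":0,"ty":0,"tz":0,"turn":0,"grip":50},{"tx":0,"ty":0,"tz":-20,"turn":0,"grip":50},{"tx":0,"ty":0,"tz":-50,"turn":0,"grip":60},{"tx":0,"ty":0,"tz":-60,"turn":0,"grip":60},{"tx":-1,"ty":-53,"tz":0,"turn":0,"grip":60},{"tx":-1,"ty":-53,"tz":0,"turn":0,"grip":60}]'
python3 -m pendant '[{"tx":-1,"ty":-53,"tz":0,"turn":0,"grip":60},{"tx":-2,"ty":-53,"tz":0,"turn":0,"grip":60},{"tx":-2,"ty":-53,"tz":0,"turn":0,"grip":60},{"tx":0,"ty":0,"tz":0,"turn":10.6,"grip":60},{"tx":0,"ty":0,"tz":0,"turn":10.6,"grip":60},{"tx":0,"ty":0,"tz":0,"turn":10.6,"grip":60},{"tx":0,"ty":0,"tz":0,"turn":10.6,"grip":60},{"tx":0,"ty":0,"tz":0,"turn":10.6,"grip":60}]'
python3 -m pendant '[{"tx":0,"ty":0,"tz":0,"turn":10.6,"grip":60},{"tx":0,"ty":0,"tz":0,"turn":10.6,"grip":60},{"tx":0,"ty":0,"tz":0,"turn":10.6,"grip":60},{"tx":0,"ty":0,"tz":0,"turn":10.6,"grip":60},{"tx":0,"ty":0,"tz":0,"turn":10.6,"grip":60},{"tx":0,"ty":0,"tz":0,"turn":10.6,"grip":60},{"tx":0,"ty":0,"tz":0,"turn":10.6,"grip":60},{"tx":0,"ty":0,"tz":0,"turn":10.6,"grip":60}]'
python3 -m pendant '[{"tx":0,"ty":0,"tz":0,"turn":10.6,"grip":60},{"tx":0,"ty":0,"tz":0,"turn":10.6,"grip":60},{"tx":0,"ty":0,"tz":0,"turn":0,"grip":60},{"tx":0,"ty":0,"tz":0,"turn":0,"grip":60}]'
python3 st.py 430 -343.5 3 14.5
python3 bars.py side scene | grep -v " 7[0-9][0-9]"
python3 - <<'E'
from h import *
for n in('side','scene'):
    c=cam(n);W=cloud(c);m=(abs(W[...,2]-.048)<.003)&(abs(W[...,0]-.4314)<.07)&(abs(W[...,1]+.079)<.03);p=W[m];print(n,m.sum(),cv2.minAreaRect(p[:,:2].astype(np.float32)),p[:,2].min(),p[:,2].max())
E
```

```text
clock: 8.4
eef_pos: [0.4306, -0.1857, 0.1647]
eef_rot: [3.141, 0.003, 3.109]
wrist_force: [0.6, -0.2, 0.1]
grip_width: 0.0599
finger_force: 0.0
clock: 9.4
eef_pos: [0.4294, -0.3437, 0.1636]
eef_rot: [-3.142, -0.0, 2.175]
wrist_force: [0.3, 0.7, -1.1]
grip_width: 0.06
finger_force: 0.0
clock: 10.4
eef_pos: [0.4294, -0.3438, 0.1636]
eef_rot: [-3.141, 0.0, 0.695]
wrist_force: [0.6, 0.8, -0.2]
grip_width: 0.0603
finger_force: 0.0
clock: 10.9
eef_pos: [0.4294, -0.3438, 0.1637]
eef_rot: [-3.142, 0.0, 0.336]
wrist_force: [-0.2, 0.3, 0.2]
grip_width: 0.0602
finger_force: 0.0
clk 10.9 pos [ 429.4 -343.8  163.7] rpy [-180.     0.    19.2] q [-0.48  0.46  1.37  1.83 -0.47  1.25 -0.2 ] F [-0.2  0.3  0.2] grip 60.2 mm 0.0N
-> tx 0.7 ty -0.1 tz 160.7 turn 4.7
side c 820.7 -240.2 size 178 79 long -61.9 z 18.2
side c 429.8 -345.5 size 122 30 long 16.4 z 18.5
scene c 450.0 -588.8 size 238 16 long -0.6 z 18.0
scene c 430.9 -340.7 size 119 31 long 14.5 z 18.3
scene c 621.7 -20.4 size 229 17 long 86.9 z 18.3
scene c 854.7 -139.2 size 90 8 long 1.1 z 17.8
scene c 507.4 331.0 size 250 181 long 84.8 z 18.0
side 225 ((0.43100327253341675, -0.07675027847290039), (0.049808211624622345, 0.12314271181821823), 87.25965118408203) 0.045076941252836206 0.050987634272178034
scene 182 ((0.42641520500183105, -0.07854374498128891), (0.03318221494555473, 0.112321637570858), 89.81352233886719) 0.04501228737757986 0.050973738090906696
```

```bash

python3 -m pendant '[{"tx":0.5,"ty":0,"tz":40,"turn":4,"grip":60},{"tx":0,"ty":0,"tz":40,"turn":0,"grip":60},{"tx":0,"ty":0,"tz":0,"turn":0,"grip":60}]'
python3 st.py 430.2 -343.2 3 15.3
```

```text
clock: 11.48
eef_pos: [0.4284, -0.3427, 0.082]
eef_rot: [-3.139, 0.003, 0.262]
wrist_force: [-0.8, -0.2, 0.5]
grip_width: 0.0599
finger_force: 0.0
clk 11.5 pos [ 428.4 -342.7   82. ] rpy [-179.8    0.2   15. ] q [-0.38  0.55  1.26  1.91 -0.58  1.12 -0.2 ] F [-0.8 -0.2  0.5] grip 59.9 mm 0.0N
-> tx 1.6 ty 0.9 tz 79.0 turn -0.3
```

```bash

python3 -m pendant '[{"tx":1.5,"ty":0.5,"tz":40,"turn":0,"grip":60},{"tx":0,"ty":0,"tz":22,"turn":0,"grip":60},{"tx":0,"ty":0,"tz":12,"turn":0,"grip":60},{"tx":0,"ty":0,"tz":4,"turn":0,"grip":60},{"tx":0,"ty":0,"tz":0,"turn":0,"grip":60},{"tx":0,"ty":0,"tz":0,"turn":0,"grip":20},{"tx":0,"ty":0,"tz":0,"turn":0,"grip":20},{"tx":0,"ty":0,"tz":0,"turn":0,"grip":20}]'
python3 -m pendant '[{"tx":0,"ty":0,"tz":0,"turn":0,"grip":20},{"tx":0,"ty":0,"tz":-20,"turn":0,"grip":20},{"tx":0,"ty":0,"tz":-40,"turn":0,"grip":20},{"tx":0,"ty":0,"tz":-50,"turn":0,"grip":20},{"tx":0,"ty":0,"tz":0,"turn":0,"grip":20}]' 20
python3 st.py 433.8 -14.2 115 -2.1
```

```text
clock: 12.48
eef_pos: [0.4316, -0.3438, 0.006]
eef_rot: [3.141, -0.0, 0.262]
wrist_force: [-0.9, -0.1, 0.4]
grip_width: 0.038
finger_force: 0.0
clock: 13.1
eef_pos: [0.4329, -0.3457, 0.12]
eef_rot: [3.138, -0.004, 0.261]
wrist_force: [-0.0, 0.9, -1.2]
grip_width: 0.0299
finger_force: 19.9
clk 13.1 pos [ 432.9 -345.7  120. ] rpy [179.8  -0.2  15. ] q [-0.42  0.51  1.31  1.87 -0.54  1.18 -0.24] F [-0.   0.9 -1.2] grip 29.9 mm 19.9N
-> tx 86.5 ty -320.0 tz 5.0 turn 17.1
```

```bash

python3 -m pendant '[{"tx":14.6,"ty":-53.3,"tz":0,"turn":0,"grip":20},{"tx":14.6,"ty":-53.3,"tz":0,"turn":0,"grip":20},{"tx":14.6,"ty":-53.3,"tz":0,"turn":0,"grip":20},{"tx":14.6,"ty":-53.3,"tz":0,"turn":0,"grip":20},{"tx":14.6,"ty":-53.3,"tz":0,"turn":0,"grip":20},{"tx":14.6,"ty":-53.3,"tz":0,"turn":0,"grip":20},{"tx":0,"ty":0,"tz":0,"turn":8.5,"grip":20},{"tx":0,"ty":0,"tz":0,"turn":8.5,"grip":20}]'
python3 -m pendant '[{"tx":0,"ty":0,"tz":0,"turn":0,"grip":20},{"tx":0,"ty":0,"tz":0,"turn":0,"grip":20}]'
python3 st.py 434.8 -14.2 50 -2.1
```

```text
clock: 14.1
eef_pos: [0.4318, -0.0278, 0.1164]
eef_rot: [-3.14, 0.006, -0.039]
wrist_force: [-0.5, -0.3, -0.2]
grip_width: 0.0298
finger_force: 19.9
clock: 14.35
eef_pos: [0.432, -0.0286, 0.1164]
eef_rot: [-3.14, 0.005, -0.033]
wrist_force: [0.8, -0.3, -0.7]
grip_width: 0.0301
finger_force: 19.9
clk 14.3 pos [432.  -28.6 116.4] rpy [-179.9    0.3   -1.9] q [-1.1  -0.12  1.04  2.13  0.11  1.08 -1.72] F [ 0.8 -0.3 -0.7] grip 30.1 mm 19.9N
-> tx 2.3 ty -14.5 tz 66.4 turn 0.2
```

```bash

python3 -m pendant '[{"tx":2.3,"ty":-14.5,"tz":0,"turn":0.2,"grip":20},{"tx":0,"ty":0,"tz":35,"turn":0,"grip":20},{"tx":0,"ty":0,"tz":20,"turn":0,"grip":20},{"tx":0,"ty":0,"tz":8,"turn":0,"grip":20},{"tx":0,"ty":0,"tz":0,"turn":0,"grip":20},{"tx":0,"ty":0,"tz":0,"turn":0,"grip":20}]'
python3 st.py 434.8 -14.2 35 -2.1
```

```text
clock: 15.1
eef_pos: [0.4353, -0.0136, 0.0542]
eef_rot: [-3.14, 0.004, -0.039]
wrist_force: [-0.7, 0.4, -0.1]
grip_width: 0.0295
finger_force: 19.9
clk 15.1 pos [435.3 -13.6  54.2] rpy [-179.9    0.2   -2.3] q [-1.1   0.09  1.1   2.19 -0.11  0.92 -1.55] F [-0.7  0.4 -0.1] grip 29.5 mm 19.9N
-> tx -0.5 ty 0.6 tz 19.2 turn -0.2
```

```bash

python3 -m pendant '[{"tx":0,"ty":0.5,"tz":12,"turn":0,"grip":20},{"tx":0,"ty":0,"tz":6,"turn":0,"grip":20},{"tx":0,"ty":0,"tz":2,"turn":0,"grip":20},{"tx":0,"ty":0,"tz":0,"turn":0,"grip":20},{"tx":0,"ty":0,"tz":0,"turn":0,"grip":50},{"tx":0,"ty":0,"tz":0,"turn":0,"grip":50},{"tx":0,"ty":0,"tz":-20,"turn":0,"grip":50},{"tx":0,"ty":0,"tz":-50,"turn":0,"grip":80}]'
python3 -m pendant '[{"tx":0,"ty":0,"tz":-60,"turn":0,"grip":80},{"tx":0,"ty":0,"tz":-40,"turn":-10,"grip":80},{"tx":0,"ty":0,"tz":0,"turn":-10,"grip":80},{"tx":0,"ty":0,"tz":0,"turn":-10,"grip":80},{"tx":0,"ty":0,"tz":0,"turn":-10,"grip":80},{"tx":0,"ty":0,"tz":0,"turn":-10,"grip":80},{"tx":0,"ty":0,"tz":0,"turn":-10,"grip":80},{"tx":0,"ty":0,"tz":0,"turn":-10,"grip":80}]'
python3 -m pendant '[{"tx":0,"ty":0,"tz":0,"turn":-10,"grip":80},{"tx":0,"ty":0,"tz":0,"turn":-10,"grip":80},{"tx":0,"ty":0,"tz":0,"turn":-10,"grip":80},{"tx":0,"ty":0,"tz":0,"turn":-10,"grip":80},{"tx":0,"ty":0,"tz":0,"turn":0,"grip":80},{"tx":0,"ty":0,"tz":0,"turn":0,"grip":80}]'
python3 st.py 571 -19.3 84 110
python3 - <<'E'
from h import *
for n in('side','scene'):
    c=cam(n); save(c['color'][150:290,170:340],f'pics/l_{n}.png',3); W=cloud(c)
    for L,x,y in((1,.4338,-.0142),(2,.4314,-.0792)):
        m=(W[...,2]>.0455)&(W[...,2]<.055)&(abs(W[...,0]-x)<.062)&(abs(W[...,1]-y)<.022);p=W[m]
        print(n,L,m.sum(),cv2.minAreaRect(p[:,:2].astype(np.float32)) if len(p) else 0,p[:,2].mean())
a=cv2.imread('pics/l_side.png');b=cv2.imread('pics/l_scene.png');cv2.imwrite('pics/l.png',cv2.resize(np.hstack([a,b]),(800,330)))
E
```

```text
clock: 16.1
eef_pos: [0.4335, -0.0153, 0.103]
eef_rot: [3.137, 0.008, -0.04]
wrist_force: [0.2, 2.0, 1.5]
grip_width: 0.0537
finger_force: 0.0
clock: 17.1
eef_pos: [0.4354, -0.0147, 0.2034]
eef_rot: [-3.136, -0.0, 1.188]
wrist_force: [-0.3, 0.4, -0.5]
grip_width: 0.0802
finger_force: 0.0
clock: 17.85
eef_pos: [0.4354, -0.0146, 0.2035]
eef_rot: [-3.137, -0.003, 1.876]
wrist_force: [-0.4, -0.9, -0.5]
grip_width: 0.0801
finger_force: 0.0
clk 17.9 pos [435.4 -14.6 203.5] rpy [-179.8   -0.2  107.5] q [-1.31 -0.37  1.05  2.01  0.32  1.34 -0.07] F [-0.4 -0.9 -0.5] grip 80.1 mm 0.0N
-> tx -45.2 ty 127.9 tz 119.5 turn -2.5
side 1 217 ((0.4337451756000519, -0.01636131852865219), (0.12122727930545807, 0.035589080303907394), 1.6765388250350952) 0.048800759971631046
side 2 232 ((0.43279606103897095, -0.07796163111925125), (0.03864937648177147, 0.12044582515954971), 87.17418670654297) 0.04879235173785317
scene 1 218 ((0.4292077422142029, -0.01331275887787342), (0.033872637897729874, 0.1128445714712143), 88.33416748046875) 0.04868404799408362
scene 2 190 ((0.42659416794776917, -0.07728558778762817), (0.030862485989928246, 0.10972872376441956), 87.28023529052734) 0.0488064260978863
```

View pics/l.png

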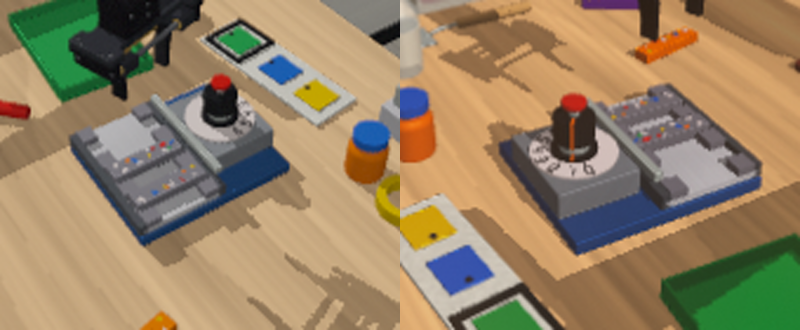

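Both bars lie flat in lanes 1 and 2 (tops at 49 mm). On to the sleeve.

```bash

python3 -m pendant '[{"tx":-15,"ty":42.5,"tz":0,"turn":0,"grip":80},{"tx":-15,"ty":42.5,"tz":0,"turn":0,"grip":80},{"tx":-15,"ty":42.9,"tz":0,"turn":0,"grip":80},{"tx":0,"ty":0,"tz":0,"turn":-2.5,"grip":80},{"tx":0,"ty":0,"tz":0,"turn":0,"grip":80},{"tx":0,"ty":0,"tz":0,"turn":0,"grip":80}]'
python3 st.py 571 -19.3 84 110
python3 - <<'E'
from h import *
for n in('side','scene'):
    c=cam(n);W=cloud(c);col=c['color'].astype(int)
    red=(col[...,0]>130)&(col[...,1]<60)&(abs(W[...,2]-.135)<.01)&(abs(W[...,0]-.571)<.04)&(abs(W[...,1]+.02)<.04);p=W[red];print(n,p.mean(0),p.min(0),p.max(0))
E
```

```text
clock: 18.7
eef_pos: [0.508, -0.0155, 0.213]
eef_rot: [-3.117, -0.015, 1.913]
wrist_force: [0.1, -0.4, 0.4]
grip_width: 0.0801
finger_force: 0.0
clk 18.7 pos [508.  -15.5 213. ] rpy [-178.6   -0.9  109.6] q [-1.25  0.14  1.32  1.84 -0.14  1.3   0.45] F [ 0.1 -0.4  0.4] grip 80.1 mm 0.0N
-> tx -24.8 ty 58.0 tz 129.0 turn -0.4
side [ 0.56988915 -0.02271504  0.13561917] [ 0.55415215 -0.034618    0.12985521] [ 0.58494727 -0.00864128  0.1414815 ]
scene [ 0.57311417 -0.0133043   0.13478417] [ 0.55959256 -0.02905479  0.12937939] [ 0.58606749 -0.00163857  0.1386449 ]
```

```bash

python3 -m pendant '[{"tx":-8,"ty":20,"tz":0,"turn":0,"grip":80},{"tx":-8,"ty":19,"tz":0,"turn":0,"grip":80},{"tx":-8,"ty":19,"tz":0,"turn":0,"grip":80},{"tx":0,"ty":0,"tz":0,"turn":0,"grip":80},{"tx":0,"ty":0,"tz":0,"turn":0,"grip":80}]'
python3 st.py 571 -19 84 110
```

```text
clock: 19.42
eef_pos: [0.5702, -0.0187, 0.2114]
eef_rot: [-3.117, -0.014, 1.914]
wrist_force: [-1.1, -0.7, -0.2]
grip_width: 0.0801
finger_force: 0.0
clk 19.4 pos [570.2 -18.7 211.4] rpy [-178.6   -0.8  109.7] q [-0.98  0.37  1.19  1.69 -0.35  1.35  0.62] F [-1.1 -0.7 -0.2] grip 80.1 mm 0.0N
-> tx -0.5 ty 0.6 tz 127.4 turn -0.3
```

```bash

python3 -m pendant '[{"tx":0,"ty":0,"tz":35,"turn":0,"grip":80},{"tx":0,"ty":0,"tz":25,"turn":0,"grip":80},{"tx":0,"ty":0,"tz":0,"turn":0,"grip":80}]'
python3 st.py 571 -19 84 110
```

```text
clock: 19.8
eef_pos: [0.5675, -0.0177, 0.1502]
eef_rot: [-3.114, -0.015, 1.915]
wrist_force: [1.0, 0.1, 0.4]
grip_width: 0.0804
finger_force: 0.0
clk 19.8 pos [567.5 -17.7 150.2] rpy [-178.4   -0.9  109.7] q [-0.94  0.42  1.14  1.77 -0.4   1.24  0.66] F [1.  0.1 0.4] grip 80.4 mm 0.0N
-> tx -2.4 ty 2.8 tz 66.2 turn -0.3
```

```bash

python3 -m pendant '[{"tx":-4.4,"ty":5.3,"tz":0,"turn":0,"grip":80},{"tx":0,"ty":0,"tz":30,"turn":0,"grip":80},{"tx":0,"ty":0,"tz":24,"turn":0,"grip":80},{"tx":0,"ty":0,"tz":11,"turn":0,"grip":80},{"tx":0,"ty":0,"tz":0,"turn":0,"grip":80},{"tx":0,"ty":0,"tz":0,"turn":0,"grip":45},{"tx":0,"ty":0,"tz":0,"turn":0,"grip":45},{"tx":0,"ty":0,"tz":0,"turn":0,"grip":45}]' 25
python3 -m pendant '[{"tx":0,"ty":0,"tz":0,"turn":0,"grip":45},{"tx":0,"ty":0,"tz":0,"turn":0,"grip":45}]' 25
python3 st.py 571 -19 84 110
```

```text
clock: 20.8
eef_pos: [0.5741, -0.0203, 0.0863]
eef_rot: [-3.117, -0.013, 1.915]
wrist_force: [-1.0, -0.0, 0.4]
grip_width: 0.0577
finger_force: 0.0
clock: 21.05
eef_pos: [0.5726, -0.0209, 0.0861]
eef_rot: [-3.114, -0.014, 1.914]
wrist_force: [-7.7, -1.0, 7.0]
grip_width: 0.0515
finger_force: 24.9
clk 21.1 pos [572.6 -20.9  86.1] rpy [-178.4   -0.8  109.7] q [-0.86  0.51  1.06  1.82 -0.49  1.14  0.72] F [-7.7 -1.   7. ] grip 51.5 mm 24.9N
-> tx 2.3 ty -0.9 tz 2.1 turn -0.3
```

```bash

python3 -m pendant '[{"tx":0,"ty":-1.5,"tz":0,"turn":0,"grip":45},{"tx":0,"ty":0,"tz":0,"turn":7,"grip":45},{"tx":0,"ty":0,"tz":0,"turn":7,"grip":45},{"tx":0,"ty":0,"tz":0,"turn":7.6,"grip":45},{"tx":0,"ty":0,"tz":0,"turn":7,"grip":45}]' 40
python3 st.py 571 -19 84 81.1
```

```text
clock: 21.68
eef_pos: [0.5716, -0.021, 0.0861]
eef_rot: [-3.111, 0.0, 1.411]
wrist_force: [-6.7, -0.0, 5.6]
grip_width: 0.0514
finger_force: 39.9
clk 21.7 pos [571.6 -21.   86.1] rpy [-178.3    0.    80.9] q [-0.93  0.58  1.18  1.83 -0.58  1.17  0.29] F [-6.7 -0.   5.6] grip 51.4 mm 39.9N
-> tx 1.9 ty -0.9 tz 2.1 turn -0.2
```

```bash

python3 -m pendant '[{"tx":0,"ty":0,"tz":0,"turn":7,"grip":45},{"tx":0,"ty":0,"tz":0,"turn":7,"grip":45},{"tx":0,"ty":0,"tz":0,"turn":7.7,"grip":45},{"tx":0,"ty":0,"tz":0,"turn":7,"grip":45},{"tx":0,"ty":0,"tz":0,"turn":0,"grip":45}]' 40
python3 st.py 571 -19 84 -4.9
```

```text
clock: 22.3
eef_pos: [0.5707, -0.0206, 0.0861]
eef_rot: [-3.113, 0.016, 0.913]
wrist_force: [-11.3, 2.4, 12.3]
grip_width: 0.0515
finger_force: 39.8
clk 22.3 pos [570.7 -20.6  86.1] rpy [-178.4    0.9   52.3] q [-0.97  0.66  1.28  1.83 -0.68  1.22 -0.13] F [-11.3   2.4  12.3] grip 51.5 mm 39.8N
-> tx 1.5 ty -0.7 tz 2.1 turn 57.2
```

```bash

python3 -m pendant '[{"tx":0,"ty":0,"tz":0,"turn":7,"grip":45},{"tx":0,"ty":0,"tz":0,"turn":7,"grip":45},{"tx":0,"ty":0,"tz":0,"turn":7.6,"grip":45},{"tx":0,"ty":0,"tz":0,"turn":7,"grip":45},{"tx":0,"ty":0,"tz":0,"turn":0,"grip":45}]' 40
python3 st.py 571 -19 84 -4.9
```

```text
clock: 22.92
eef_pos: [0.5701, -0.0197, 0.086]
eef_rot: [-3.122, 0.028, 0.414]
wrist_force: [-13.5, 5.6, 14.9]
grip_width: 0.0508
finger_force: 39.8
clk 22.9 pos [570.1 -19.7  86. ] rpy [-178.9    1.6   23.7] q [-0.99  0.72  1.34  1.83 -0.74  1.26 -0.58] F [-13.5   5.6  14.9] grip 50.8 mm 39.8N
-> tx 1.1 ty -0.3 tz 2.0 turn 28.6
```

```bash

python3 -m pendant '[{"tx":0,"ty":0,"tz":0,"turn":7,"grip":45},{"tx":0,"ty":0,"tz":0,"turn":7,"grip":45},{"tx":0,"ty":0,"tz":0,"turn":2.6,"grip":45}]' 40
python3 st.py 571 -19 84 -4.9
```

```text
clock: 23.3
eef_pos: [0.5701, -0.0191, 0.0859]
eef_rot: [-3.129, 0.032, 0.124]
wrist_force: [-14.5, 6.6, 13.8]
grip_width: 0.0515
finger_force: 39.8
clk 23.3 pos [570.1 -19.1  85.9] rpy [-179.3    1.9    7.1] q [-1.    0.73  1.35  1.83 -0.75  1.27 -0.86] F [-14.5   6.6  13.8] grip 51.5 mm 39.8N
-> tx 0.9 ty -0.0 tz 1.9 turn 12.0
```

```bash

python3 -m pendant '[{"tx":0,"ty":0,"tz":0,"turn":6,"grip":45},{"tx":0,"ty":0,"tz":0,"turn":6,"grip":45},{"tx":0,"ty":0,"tz":0,"turn":0,"grip":45},{"tx":0,"ty":0,"tz":0,"turn":0,"grip":45},{"tx":0,"ty":0,"tz":0,"turn":0,"grip":80},{"tx":0,"ty":0,"tz":0,"turn":0,"grip":80},{"tx":0,"ty":0,"tz":0,"turn":0,"grip":80}]' 40
python3 -m pendant '[{"tx":0,"ty":0,"tz":-20,"turn":0,"grip":80},{"tx":0,"ty":0,"tz":-40,"turn":0,"grip":80},{"tx":0,"ty":0,"tz":-20,"turn":0,"grip":80},{"tx":0,"ty":0,"tz":0,"turn":0,"grip":0},{"tx":0,"ty":0,"tz":0,"turn":0,"grip":0},{"tx":0,"ty":0,"tz":0,"turn":0,"grip":0}]' 40
python3 st.py 571 -19 137 -4.9
python3 - <<'E'
from h import *
import pickle
a=cam('side');b=cam('scene')
save(np.hstack([cv2.resize(a['color'][165:240,230:310],(400,375)),cv2.resize(b['color'][175:250,200:280],(400,375))]),'pics/p1.png',1)
for c in (a,b):
    W=cloud(c);col=c['color'].astype(int);o=(col[...,0]>150)&(col[...,1]>50)&(col[...,1]<150)&(col[...,2]<60)&(W[...,2]>.06)&(W[...,2]<.12)&(abs(W[...,0]-.571)<.05)&(abs(W[...,1]+.02)<.05);print(o.sum(),W[o].mean(0) if o.any() else 0)
E
```

```text
clock: 24.18
eef_pos: [0.5726, -0.021, 0.086]
eef_rot: [-3.14, 0.028, -0.084]
wrist_force: [-0.6, 0.6, -0.2]
grip_width: 0.0732
finger_force: 0.0
clock: 24.92
eef_pos: [0.5742, -0.0211, 0.1649]
eef_rot: [-3.141, 0.03, -0.084]
wrist_force: [0.4, 0.0, 0.4]
grip_width: 0.0575
finger_force: 0.0
clk 24.9 pos [574.2 -21.1 164.9] rpy [-179.9    1.7   -4.8] q [-1.02  0.59  1.36  1.74 -0.58  1.34 -1.19] F [0.4 0.  0.4] grip 57.5 mm 0.0N
-> tx -3.3 ty -1.8 tz 27.9 turn 0.1
0 0
2 [ 0.58346235 -0.03986726  0.11550974]
```

View pics/p1.png

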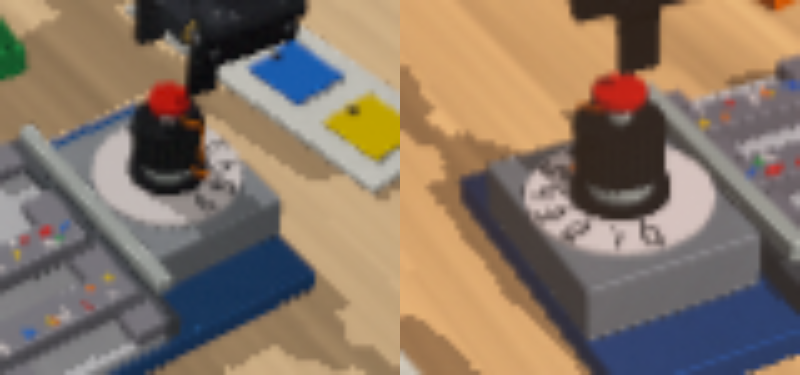

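The crop and the measurement agree: pointer at about -59°, where 5 is expected at -55 to -59° and 4 at about -29°. So code 5 is set. Pressing the plunger with shut fingers.

```bash

python3 -m pendant '[{"tx":-2.6,"ty":-1.8,"tz":0,"turn":0,"grip":0},{"tx":0,"ty":0,"tz":0,"turn":0,"grip":0},{"tx":0,"ty":0,"tz":0,"turn":0,"grip":0},{"tx":0,"ty":0,"tz":0,"turn":0,"grip":0},{"tx":0,"ty":0,"tz":15,"turn":0,"grip":0},{"tx":0,"ty":0,"tz":11,"turn":0,"grip":0},{"tx":0,"ty":0,"tz":3,"turn":0,"grip":0},{"tx":0,"ty":0,"tz":0,"turn":0,"grip":0}]' 40
python3 st.py 571 -19 125 -4.9
```

```text
clock: 26.02
eef_pos: [0.5713, -0.0191, 0.1367]
eef_rot: [-3.14, 0.029, -0.084]
wrist_force: [1.0, -0.8, 0.7]
grip_width: 0.0007
finger_force: 0.0
clk 26.0 pos [571.3 -19.1 136.7] rpy [-179.9    1.7   -4.8] q [-1.01  0.6   1.33  1.78 -0.6   1.29 -1.18] F [ 1.  -0.8  0.7] grip 0.7 mm 0.0N
-> tx -0.3 ty -0.1 tz 11.7 turn 0.1
```

```bash

python3 -m pendant '[{"tx":0,"ty":0,"tz":4,"turn":0,"grip":0},{"tx":0,"ty":0,"tz":4,"turn":0,"grip":0},{"tx":0,"ty":0,"tz":3,"turn":0,"grip":0},{"tx":0,"ty":0,"tz":2,"turn":0,"grip":0},{"tx":0,"ty":0,"tz":0,"turn":0,"grip":0}]'
python3 -m pendant '[{"tx":0,"ty":0,"tz":2,"turn":0,"grip":0},{"tx":0,"ty":0,"tz":0,"turn":0,"grip":0}]'
python3 st.py 571 -19 125 -4.9
```

```text
clock: 26.65
eef_pos: [0.5718, -0.0193, 0.1255]
eef_rot: [-3.139, 0.027, -0.084]
wrist_force: [-4.2, 1.9, 16.8]
grip_width: 0.0005
finger_force: 8.1
clock: 26.9
eef_pos: [0.5719, -0.0193, 0.1253]
eef_rot: [-3.138, 0.027, -0.084]
wrist_force: [-11.6, 2.9, 36.8]
grip_width: 0.0005
finger_force: 18.2
clk 26.9 pos [571.9 -19.3 125.3] rpy [-179.8    1.5   -4.8] q [-1.    0.61  1.32  1.8  -0.62  1.27 -1.17] F [-11.6   2.9  36.8] grip 0.5 mm 18.2N
-> tx -0.9 ty -0.2 tz 0.3 turn 0.1
```

The plunger is at its stop (37 N, TCP 125 mm). Now I lift and go to the bar in lane 1.

```bash

python3 -m pendant '[{"tx":0,"ty":0,"tz":-5,"turn":0,"grip":0},{"tx":0,"ty":0,"tz":-12,"turn":0,"grip":0},{"tx":0,"ty":0,"tz":-15,"turn":0,"grip":0},{"tx":-40,"ty":0,"tz":0,"turn":0,"grip":0},{"tx":-40,"ty":-5,"tz":0,"turn":0,"grip":50},{"tx":-30,"ty":-5,"tz":0,"turn":0,"grip":50},{"tx":-25,"ty":0,"tz":0,"turn":-2.7,"grip":50},{"tx":0,"ty":0,"tz":0,"turn":0,"grip":50}]' 
python3 st.py 434 -14.2 36 -2.1; python3 - <<'E'
from h import *
for n in('side','scene'):
    c=cam(n);W=cloud(c);col=c['color'].astype(int);o=(col[...,0]>150)&(col[...,1]>50)&(col[...,1]<150)&(col[...,2]<60)&(W[...,2]>.06)&(W[...,2]<.12)&(abs(W[...,0]-.571)<.05)&(abs(W[...,1]+.02)<.05);print(o.sum(),W[o].mean(0) if o.any() else 0)
E
```

```text
clock: 27.9
eef_pos: [0.4541, -0.0001, 0.1615]
eef_rot: [-3.128, 0.044, -0.054]
wrist_force: [0.9, 0.6, -0.4]
grip_width: 0.0322
finger_force: 0.0
clk 27.9 pos [ 4.541e+02 -1.000e-01  1.615e+02] rpy [-179.2    2.5   -3.1] q [-1.44 -0.16  1.3   2.01  0.14  1.22 -1.82] F [ 0.9  0.6 -0.4] grip 32.2 mm 0.0N
-> tx -19.3 ty 15.1 tz 125.5 turn -1.0
0 0
1 [ 0.58550649 -0.04224037  0.11310202]
```

```bash

python3 -m pendant '[{"tx":-14,"ty":16.5,"tz":0,"turn":-1,"grip":50},{"tx":0,"ty":0,"tz":35,"turn":0,"grip":50},{"tx":0,"ty":0,"tz":35,"turn":0,"grip":50},{"tx":0,"ty":0,"tz":0,"turn":0,"grip":50},{"tx":0,"ty":0,"tz":0,"turn":0,"grip":50}]' 
python3 st.py 434 -14.2 36 -2.1
```

```text
clock: 28.62
eef_pos: [0.436, -0.0164, 0.1005]
eef_rot: [-3.141, 0.048, -0.038]
wrist_force: [0.4, -0.4, -0.0]
grip_width: 0.05
finger_force: 0.0
clk 28.6 pos [436.  -16.4 100.5] rpy [-179.9    2.8   -2.2] q [-1.37  0.03  1.36  2.11 -0.04  1.07 -1.59] F [ 0.4 -0.4 -0. ] grip 50.0 mm 0.0N
-> tx -2.1 ty -2.1 tz 64.5 turn -0.1
```

```bash

python3 -m pendant '[{"tx":1,"ty":-2,"tz":30,"turn":0,"grip":50},{"tx":0,"ty":0,"tz":22,"turn":0,"grip":50},{"tx":0,"ty":0,"tz":9,"turn":0,"grip":50},{"tx":0,"ty":0,"tz":2,"turn":0,"grip":50},{"tx":0,"ty":0,"tz":0,"turn":0,"grip":50}]' 15
python3 st.py 434 -14.2 36 -2.1
```

```text
clock: 29.25
eef_pos: [0.4341, -0.0119, 0.0378]
eef_rot: [-3.134, 0.047, -0.036]
wrist_force: [-0.8, 0.1, 1.3]
grip_width: 0.0503
finger_force: 0.0
clk 29.2 pos [434.1 -11.9  37.8] rpy [-179.6    2.7   -2. ] q [-1.17  0.28  1.24  2.17 -0.34  0.95 -1.33] F [-0.8  0.1  1.3] grip 50.3 mm 0.0N
-> tx -0.0 ty 2.3 tz 1.8 turn 0.1
```

```bash

python3 -m pendant '[{"tx":0,"ty":2,"tz":0,"turn":0,"grip":50},{"tx":0,"ty":0,"tz":0,"turn":0,"grip":20},{"tx":0,"ty":0,"tz":0,"turn":0,"grip":20},{"tx":0,"ty":0,"tz":0,"turn":0,"grip":20},{"tx":0,"ty":0,"tz":0,"turn":0,"grip":20},{"tx":0,"ty":0,"tz":-15,"turn":0,"grip":20},{"tx":0,"ty":0,"tz":-30,"turn":0,"grip":20},{"tx":0,"ty":0,"tz":-30,"turn":0,"grip":20}]' 20
python3 st.py 510.5 373.1 110 -5.4
```

```text
clock: 30.25
eef_pos: [0.4367, -0.0157, 0.112]
eef_rot: [-3.14, 0.049, -0.037]
wrist_force: [0.0, 0.6, -0.2]
grip_width: 0.0298
finger_force: 20.0
clk 30.2 pos [436.7 -15.7 112. ] rpy [-179.9    2.8   -2.1] q [-1.39 -0.04  1.35  2.1   0.04  1.1  -1.67] F [ 0.   0.6 -0.2] grip 29.8 mm 20.0N
-> tx 59.4 ty -391.3 tz 2.0 turn 3.3
```

```bash

python3 -m pendant '[{"tx":10,"ty":-50,"tz":0,"turn":0,"grip":20},{"tx":10,"ty":-50,"tz":0,"turn":0,"grip":20},{"tx":10,"ty":-50,"tz":0,"turn":0,"grip":20},{"tx":10,"ty":-50,"tz":0,"turn":0,"grip":20},{"tx":10,"ty":-50,"tz":0,"turn":0,"grip":20},{"tx":10,"ty":-50,"tz":0,"turn":0,"grip":20},{"tx":0,"ty":-50,"tz":0,"turn":0,"grip":20},{"tx":0,"ty":-40,"tz":0,"turn":3.3,"grip":20}]' 20
python3 -m pendant '[{"tx":0,"ty":0,"tz":0,"turn":0,"grip":20},{"tx":0,"ty":0,"tz":0,"turn":0,"grip":20}]' 
python3 st.py 510.5 373.1 110 -5.4
```

```text
clock: 31.25
eef_pos: [0.5104, 0.3749, 0.1104]
eef_rot: [-3.139, 0.049, -0.093]
wrist_force: [0.5, 0.2, 0.0]
grip_width: 0.0299
finger_force: 20.0
clock: 31.5
eef_pos: [0.5109, 0.3718, 0.1106]
eef_rot: [-3.14, 0.049, -0.094]
wrist_force: [1.0, 0.3, -1.0]
grip_width: 0.0298
finger_force: 20.0
clk 31.5 pos [510.9 371.8 110.6] rpy [-179.9    2.8   -5.4] q [-1.4   0.59  1.01  1.65 -0.55  1.25 -1.93] F [ 1.   0.3 -1. ] grip 29.8 mm 20.0N
-> tx -0.5 ty -1.3 tz 0.6 turn 0.0
```

Descend into the tray (98 mm, with a 4.5 mm x compensation for the tilt) and release.

```bash

python3 -m pendant '[{"tx":4,"ty":0,"tz":40,"turn":0,"grip":20},{"tx":0,"ty":0,"tz":35,"turn":0,"grip":20},{"tx":0,"ty":0,"tz":14,"turn":0,"grip":20},{"tx":0,"ty":0,"tz":6,"turn":0,"grip":20},{"tx":0,"ty":0,"tz":2,"turn":0,"grip":20},{"tx":0,"ty":0,"tz":0,"turn":0,"grip":20}]' 20
python3 st.py 510.5 373.1 12 -5.4
```

```text
clock: 32.25
eef_pos: [0.5106, 0.3734, 0.0149]
eef_rot: [-3.138, 0.048, -0.093]
wrist_force: [0.9, 0.5, -0.5]
grip_width: 0.0297
finger_force: 20.0
clk 32.2 pos [510.6 373.4  14.9] rpy [-179.8    2.7   -5.3] q [-1.35  0.69  0.93  1.72 -0.65  1.1  -1.86] F [ 0.9  0.5 -0.5] grip 29.7 mm 20.0N
-> tx -0.1 ty 0.3 tz 2.9 turn 0.1
```

```bash

python3 -m pendant '[{"tx":0,"ty":0,"tz":2,"turn":0,"grip":20},{"tx":0,"ty":0,"tz":0,"turn":0,"grip":20},{"tx":0,"ty":0,"tz":0,"turn":0,"grip":50},{"tx":0,"ty":0,"tz":0,"turn":0,"grip":50},{"tx":0,"ty":0,"tz":-20,"turn":0,"grip":50},{"tx":0,"ty":0,"tz":-40,"turn":0,"grip":50},{"tx":0,"ty":0,"tz":-35,"turn":0,"grip":50},{"tx":0,"ty":0,"tz":0,"turn":-3.3,"grip":50}]' 20
python3 -m pendant '[{"tx":-10,"ty":50,"tz":0,"turn":0,"grip":50},{"tx":-10,"ty":50,"tz":0,"turn":0,"grip":50},{"tx":-10,"ty":50,"tz":0,"turn":0,"grip":50},{"tx":-10,"ty":50,"tz":0,"turn":0,"grip":50},{"tx":-10,"ty":50,"tz":0,"turn":0,"grip":50},{"tx":-10,"ty":50,"tz":0,"turn":0,"grip":50},{"tx":0,"ty":50,"tz":0,"turn":0,"grip":50},{"tx":0,"ty":50,"tz":0,"turn":0,"grip":50}]' 
python3 st.py 432 -79 37 -2.1
python3 bars.py scene | grep -v " 7[0-9][0-9]"
python3 - <<'E'
from h import *
for n in('side','scene'):
    c=cam(n);W=cloud(c)
    m=(W[...,2]>.0455)&(W[...,2]<.055)&(abs(W[...,0]-.4314)<.062)&(abs(W[...,1]+.0792)<.022);p=W[m];print('lane2',n,m.sum(),cv2.minAreaRect(p[:,:2].astype(np.float32)))
    sat=c['color'].astype(int).max(-1)-c['color'].astype(int).min(-1)
    m=(W[...,2]>.018)&(W[...,2]<.03)&(abs(W[...,0]-.51)<.065)&(abs(W[...,1]-.373)<.04)&(sat<60);p=W[m];print('tray',n,m.sum(),cv2.minAreaRect(p[:,:2].astype(np.float32)),np.percentile(p[:,2],[5,95]))
E
```

```text
clock: 33.25
eef_pos: [0.5168, 0.3729, 0.1113]
eef_rot: [-3.132, 0.044, -0.035]
wrist_force: [-0.1, -0.1, -0.7]
grip_width: 0.05
finger_force: 0.0
clock: 34.25
eef_pos: [0.4404, -0.0266, 0.1082]
eef_rot: [-3.132, 0.048, -0.036]
wrist_force: [0.8, -0.5, 0.4]
grip_width: 0.0499
finger_force: 0.0
clk 34.2 pos [440.4 -26.6 108.2] rpy [-179.5    2.7   -2.1] q [-1.33  0.03  1.35  2.1  -0.05  1.09 -1.56] F [ 0.8 -0.5  0.4] grip 49.9 mm 0.0N
-> tx -6.5 ty 52.7 tz 71.2 turn 0.0
scene c 448.6 -588.3 size 242 16 long 0.2 z 18.3
scene c 623.3 -20.5 size 229 16 long 86.5 z 18.3
scene c 854.6 -140.0 size 91 8 long 1.8 z 18.1
scene c 507.7 331.1 size 249 181 long 84.8 z 17.9
scene c 509.9 373.2 size 121 34 long -5.0 z 20.7
lane2 side 235 ((0.4314493238925934, -0.07921354472637177), (0.12143189460039139, 0.03803582489490509), 1.6853947639465332)
tray side 136 ((0.5102055668830872, 0.3738422393798828), (0.04033476486802101, 0.12116145342588425), 87.3078842163086) [0.01908056 0.02733843]
lane2 scene 172 ((0.427272766828537, -0.0771239697933197), (0.03289550542831421, 0.1093825176358223), 85.84498596191406)
tray scene 528 ((0.5093122124671936, 0.37474486231803894), (0.034249383956193924, 0.12093938887119293), 84.255126953125) [0.01971706 0.02519236]
```

```bash

python3 -m pendant '[{"tx":-3,"ty":27,"tz":10,"turn":0,"grip":50},{"tx":0,"ty":26,"tz":20,"turn":0,"grip":50},{"tx":0,"ty":0,"tz":0,"turn":0,"grip":50},{"tx":0,"ty":0,"tz":0,"turn":0,"grip":50}]' 20
python3 st.py 432 -79 37 -2.1
```

```text
clock: 34.9
eef_pos: [0.4344, -0.0771, 0.0778]
eef_rot: [-3.136, 0.048, -0.036]
wrist_force: [0.1, 0.5, -0.0]
grip_width: 0.0498
finger_force: 0.0
clk 34.9 pos [434.4 -77.1  77.8] rpy [-179.7    2.8   -2. ] q [-1.11  0.19  1.31  2.12 -0.21  1.03 -1.3 ] F [ 0.1  0.5 -0. ] grip 49.8 mm 0.0N
-> tx -2.4 ty 2.0 tz 40.8 turn 0.1
```

```bash

python3 -m pendant '[{"tx":-0.5,"ty":2,"tz":22,"turn":0,"grip":50},{"tx":0,"ty":0,"tz":14,"turn":0,"grip":50},{"tx":0,"ty":0,"tz":4,"turn":0,"grip":50},{"tx":0,"ty":0,"tz":0,"turn":0,"grip":50},{"tx":0,"ty":0,"tz":0,"turn":0,"grip":50}]' 20
python3 st.py 432 -79 37 -2.1
python3 -m pendant '[{"tx":0,"ty":0,"tz":0,"turn":0,"grip":20},{"tx":0,"ty":0,"tz":0,"turn":0,"grip":20},{"tx":0,"ty":0,"tz":0,"turn":0,"grip":20},{"tx":0,"ty":0,"tz":0,"turn":0,"grip":20},{"tx":0,"ty":0,"tz":-15,"turn":0,"grip":20},{"tx":0,"ty":0,"tz":-30,"turn":0,"grip":20},{"tx":0,"ty":0,"tz":-30,"turn":0,"grip":20},{"tx":0,"ty":0,"tz":0,"turn":0,"grip":20}]' 20
python3 st.py 503 293.5 110 -5.4
```

```text
clock: 35.52
eef_pos: [0.4321, -0.079, 0.0381]
eef_rot: [-3.135, 0.047, -0.035]
wrist_force: [0.4, 0.7, -0.8]
grip_width: 0.0501
finger_force: 0.0
clk 35.5 pos [432.1 -79.   38.1] rpy [-179.6    2.7   -2. ] q [-0.98  0.28  1.2   2.16 -0.32  0.95 -1.2 ] F [ 0.4  0.7 -0.8] grip 50.1 mm 0.0N
-> tx -0.1 ty 0.0 tz 1.1 turn 0.1
clock: 36.52
eef_pos: [0.4365, -0.0795, 0.1136]
eef_rot: [-3.131, 0.045, -0.035]
wrist_force: [0.4, 0.1, -1.5]
grip_width: 0.0294
finger_force: 20.0
clk 36.5 pos [436.5 -79.5 113.6] rpy [-179.4    2.6   -2. ] q [-1.22  0.02  1.36  2.09 -0.03  1.1  -1.46] F [ 0.4  0.1 -1.5] grip 29.4 mm 20.0N
-> tx 53.5 ty -375.1 tz 3.6 turn 3.4
```

```bash

python3 -m pendant '[{"tx":10,"ty":-47,"tz":0,"turn":0,"grip":20},{"tx":10,"ty":-47,"tz":0,"turn":0,"grip":20},{"tx":10,"ty":-47,"tz":0,"turn":0,"grip":20},{"tx":10,"ty":-47,"tz":0,"turn":0,"grip":20},{"tx":14,"ty":-47,"tz":0,"turn":0,"grip":20},{"tx":0,"ty":-47,"tz":0,"turn":0,"grip":20},{"tx":0,"ty":-47,"tz":0,"turn":0,"grip":20},{"tx":0,"ty":-46,"tz":0,"turn":3.4,"grip":20}]' 20
python3 -m pendant '[{"tx":0,"ty":0,"tz":0,"turn":0,"grip":20},{"tx":0,"ty":0,"tz":0,"turn":0,"grip":20}]' 
python3 st.py 503 293.5 12.5 -5.4
```

```text
clock: 37.52
eef_pos: [0.5019, 0.2939, 0.1095]
eef_rot: [-3.14, 0.051, -0.096]
wrist_force: [0.4, -0.2, -0.6]
grip_width: 0.0298
finger_force: 20.0
clock: 37.78
eef_pos: [0.5021, 0.2916, 0.1101]
eef_rot: [-3.141, 0.05, -0.095]
wrist_force: [-0.3, -0.6, -0.1]
grip_width: 0.0302
finger_force: 20.0
clk 37.8 pos [502.1 291.6 110.1] rpy [-180.     2.9   -5.5] q [-1.38  0.48  1.04  1.77 -0.47  1.2  -1.86] F [-0.3 -0.6 -0.1] grip 30.2 mm 20.0N
-> tx 0.7 ty -1.9 tz 97.6 turn -0.1
```

```bash

python3 -m pendant '[{"tx":5,"ty":-1,"tz":40,"turn":0,"grip":20},{"tx":0,"ty":0,"tz":35,"turn":0,"grip":20},{"tx":0,"ty":0,"tz":14,"turn":0,"grip":20},{"tx":0,"ty":0,"tz":5,"turn":0,"grip":20},{"tx":0,"ty":0,"tz":3,"turn":0,"grip":20},{"tx":0,"ty":0,"tz":0,"turn":0,"grip":20},{"tx":0,"ty":0,"tz":0,"turn":0,"grip":20}]' 20
python3 st.py 503 293.5 12.5 -5.4
python3 -m pendant '[{"tx":0,"ty":0,"tz":1,"turn":0,"grip":20},{"tx":0,"ty":0,"tz":0,"turn":0,"grip":50},{"tx":0,"ty":0,"tz":0,"turn":0,"grip":50},{"tx":0,"ty":0,"tz":-20,"turn":0,"grip":50},{"tx":0,"ty":0,"tz":-50,"turn":0,"grip":50},{"tx":0,"ty":0,"tz":-50,"turn":0,"grip":80},{"tx":0,"ty":0,"tz":-30,"turn":0,"grip":80},{"tx":0,"ty":0,"tz":0,"turn":0,"grip":80}]' 20
python3 st.py 571 -19 165 -5.4
python3 - <<'E'
from h import *
c=cam('scene');W=cloud(c);save(c['color'][160:350,200:400],'pics/t.png',3)
sat=c['color'].astype(int).max(-1)-c['color'].astype(int).min(-1)
for y in(.373,.2935):
    m=(W[...,2]>.018)&(W[...,2]<.03)&(abs(W[...,0]-.507)<.067)&(abs(W[...,1]-y)<.03)&(sat<60);p=W[m];print(m.sum(),cv2.minAreaRect(p[:,:2].astype(np.float32)),np.percentile(p[:,2],[5,95]))
E
```

```text
clock: 38.65
eef_pos: [0.5032, 0.2943, 0.0154]
eef_rot: [-3.138, 0.048, -0.095]
wrist_force: [0.2, -1.0, 0.6]
grip_width: 0.0298
finger_force: 20.0
clk 38.6 pos [503.2 294.3  15.4] rpy [-179.8    2.8   -5.4] q [-1.3   0.6   0.93  1.84 -0.58  1.04 -1.78] F [ 0.2 -1.   0.6] grip 29.8 mm 20.0N
-> tx -0.1 ty 0.9 tz 2.9 turn -0.0
clock: 39.65
eef_pos: [0.5118, 0.2932, 0.1671]
eef_rot: [-3.135, 0.045, -0.095]
wrist_force: [-0.4, 0.1, -0.4]
grip_width: 0.0724
finger_force: 0.0
clk 39.6 pos [511.8 293.2 167.1] rpy [-179.6    2.6   -5.5] q [-1.4   0.44  1.07  1.7  -0.42  1.29 -1.89] F [-0.4  0.1 -0.4] grip 72.4 mm 0.0N
-> tx 88.7 ty 305.1 tz 2.1 turn -0.1
522 ((0.5092969536781311, 0.37385672330856323), (0.0327063612639904, 0.12015874683856964), 85.14031982421875) [0.02008946 0.02503758]
462 ((0.5034983158111572, 0.2952902615070343), (0.03365609422326088, 0.12136238813400269), 84.39865112304688) [0.01967543 0.02529796]
```

View pics/t.png

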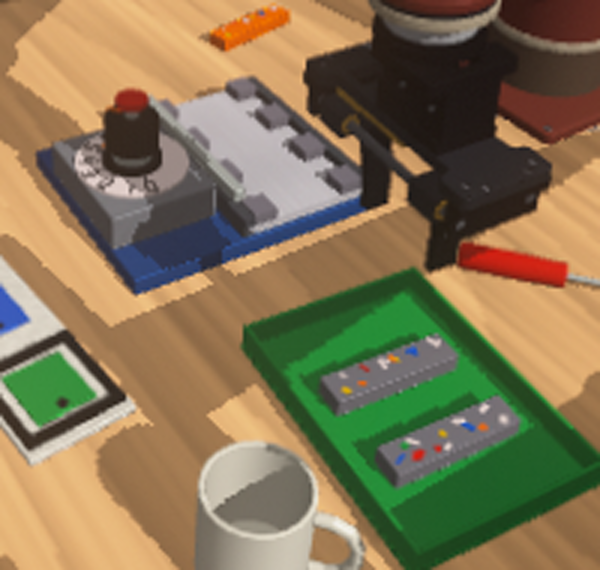

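Both bars lie flat in the tray (crop px (390,373) and (450,440)). Now the sleeve back to 0.

```bash

python3 -m pendant '[{"tx":15,"ty":51,"tz":-8,"turn":0,"grip":80},{"tx":15,"ty":51,"tz":0,"turn":0,"grip":80},{"tx":15,"ty":51,"tz":0,"turn":0,"grip":80},{"tx":15,"ty":51,"tz":0,"turn":0,"grip":80},{"tx":15,"ty":51,"tz":0,"turn":0,"grip":80},{"tx":17,"ty":50,"tz":0,"turn":0,"grip":80},{"tx":0,"ty":0,"tz":0,"turn":0,"grip":80},{"tx":0,"ty":0,"tz":0,"turn":0,"grip":80}]' 20
python3 st.py 571 -19 86 -5.4
```

```text
clock: 40.7
eef_pos: [0.5724, -0.0192, 0.1655]
eef_rot: [-3.139, 0.05, -0.096]
wrist_force: [0.8, 0.4, -1.1]
grip_width: 0.0801
finger_force: 0.0
clk 40.7 pos [572.4 -19.2 165.5] rpy [-179.8    2.9   -5.5] q [-0.9   0.42  1.11  1.73 -0.39  1.29 -1.36] F [ 0.8  0.4 -1.1] grip 80.1 mm 0.0N
-> tx -1.4 ty -0.1 tz 79.5 turn -0.1
```

```bash

python3 -m pendant '[{"tx":2.6,"ty":0,"tz":0,"turn":0,"grip":80},{"tx":0,"ty":0,"tz":35,"turn":0,"grip":80},{"tx":0,"ty":0,"tz":30,"turn":0,"grip":80},{"tx":0,"ty":0,"tz":14,"turn":0,"grip":80},{"tx":0,"ty":0,"tz":0,"turn":0,"grip":80},{"tx":0,"ty":0,"tz":0,"turn":0,"grip":45},{"tx":0,"ty":0,"tz":0,"turn":0,"grip":45},{"tx":0,"ty":0,"tz":0,"turn":0,"grip":45}]' 35
python3 -m pendant '[{"tx":0,"ty":0,"tz":0,"turn":0,"grip":45},{"tx":0,"ty":0,"tz":0,"turn":0,"grip":45}]' 35
python3 st.py 571 -19 86 -5.4
```

```text
clock: 41.7
eef_pos: [0.572, -0.0191, 0.0877]
eef_rot: [-3.138, 0.048, -0.095]
wrist_force: [-0.5, -0.8, -0.8]
grip_width: 0.0577
finger_force: 0.0
clock: 41.95
eef_pos: [0.5719, -0.019, 0.0875]
eef_rot: [-3.138, 0.048, -0.095]
wrist_force: [-1.3, 1.3, 3.8]
grip_width: 0.0516
finger_force: 35.0
clk 42.0 pos [571.9 -19.   87.5] rpy [-179.8    2.8   -5.4] q [-0.84  0.5   1.04  1.81 -0.47  1.16 -1.3 ] F [-1.3  1.3  3.8] grip 51.6 mm 35.0N
-> tx -0.9 ty 0.1 tz 1.5 turn -0.0
```

Turn back 2.5 numbers' worth (71.6°, first stroke), watching the forces.

```bash

python3 -m pendant '[{"tx":0,"ty":0,"tz":0,"turn":-7.2,"grip":45},{"tx":0,"ty":0,"tz":0,"turn":-7.2,"grip":45},{"tx":0,"ty":0,"tz":0,"turn":-7.2,"grip":45},{"tx":0,"ty":0,"tz":0,"turn":-7.1,"grip":45},{"tx":0,"ty":0,"tz":0,"turn":-7.2,"grip":45},{"tx":0,"ty":0,"tz":0,"turn":-7.2,"grip":45},{"tx":0,"ty":0,"tz":0,"turn":-7.2,"grip":45},{"tx":0,"ty":0,"tz":0,"turn":-7.1,"grip":45}]' 40
python3 st.py 571 -19 86 51.9
```

```text
clock: 42.95
eef_pos: [0.5721, -0.0187, 0.0871]
eef_rot: [-3.1, 0.023, 0.912]
wrist_force: [0.5, 3.2, -4.0]
grip_width: 0.0513
finger_force: 40.9
clk 43.0 pos [572.1 -18.7  87.1] rpy [-177.6    1.3   52.3] q [-0.69  0.41  0.81  1.8  -0.33  1.12 -0.42] F [ 0.5  3.2 -4. ] grip 51.3 mm 40.9N
-> tx -0.9 ty -0.6 tz 1.1 turn 0.4
```

```bash

python3 -m pendant '[{"tx":0,"ty":0,"tz":0,"turn":-7.2,"grip":45},{"tx":0,"ty":0,"tz":0,"turn":-7.2,"grip":45},{"tx":0,"ty":0,"tz":0,"turn":-7.2,"grip":45},{"tx":0,"ty":0,"tz":0,"turn":-7.1,"grip":45},{"tx":0,"ty":0,"tz":0,"turn":-7.2,"grip":45},{"tx":0,"ty":0,"tz":0,"turn":-7.2,"grip":45},{"tx":0,"ty":0,"tz":0,"turn":-7.2,"grip":45},{"tx":0,"ty":0,"tz":0,"turn":-7.1,"grip":45}]' 40
python3 st.py 571 -19 86 137.8
```

```text
clock: 43.95
eef_pos: [0.5715, -0.0184, 0.0871]
eef_rot: [-3.099, -0.024, 1.912]
wrist_force: [-2.5, 3.3, 1.9]
grip_width: 0.0512
finger_force: 40.0
clk 44.0 pos [571.5 -18.4  87.1] rpy [-177.5   -1.4  109.6] q [-0.53  0.36  0.6   1.8  -0.23  1.1   0.5 ] F [-2.5  3.3  1.9] grip 51.2 mm 40.0N
-> tx -0.4 ty -0.7 tz 1.1 turn -28.2
```

```bash

python3 -m pendant '[{"tx":0,"ty":0,"tz":0,"turn":-7.2,"grip":45},{"tx":0,"ty":0,"tz":0,"turn":-7.2,"grip":45},{"tx":0,"ty":0,"tz":0,"turn":-7.2,"grip":45},{"tx":0,"ty":0,"tz":0,"turn":-6.5,"grip":45},{"tx":0,"ty":0,"tz":0,"turn":0,"grip":45},{"tx":0,"ty":0,"tz":0,"turn":0,"grip":80},{"tx":0,"ty":0,"tz":0,"turn":0,"grip":80},{"tx":0,"ty":0,"tz":0,"turn":0,"grip":80}]' 40
python3 st.py 571 -19 86 137.8
```

```text
clock: 44.95
eef_pos: [0.5718, -0.0195, 0.0871]
eef_rot: [-3.114, -0.04, 2.397]
wrist_force: [0.1, 0.6, -0.3]
grip_width: 0.0738
finger_force: 0.0
clk 45.0 pos [571.8 -19.5  87.1] rpy [-178.4   -2.3  137.4] q [-0.46  0.35  0.51  1.79 -0.2   1.1   0.95] F [ 0.1  0.6 -0.3] grip 73.8 mm 0.0N
-> tx 0.9 ty -0.2 tz 1.1 turn -0.4
```

Lift clear, retreat toward the robot, and look.

```bash

python3 -m pendant '[{"tx":0,"ty":0,"tz":0,"turn":0,"grip":80},{"tx":0,"ty":0,"tz":-20,"turn":0,"grip":80},{"tx":0,"ty":0,"tz":-50,"turn":0,"grip":80},{"tx":0,"ty":0,"tz":-50,"turn":0,"grip":80},{"tx":20,"ty":-20,"tz":-20,"turn":0,"grip":80},{"tx":20,"ty":-20,"tz":0,"turn":0,"grip":80},{"tx":20,"ty":-20,"tz":0,"turn":0,"grip":80},{"tx":0,"ty":0,"tz":0,"turn":0,"grip":80}]'
python3 - <<'E'
from h import *
from st import info
info()
b=cam('scene');a=cam('side')
save(np.hstack([cv2.resize(b['color'][175:250,195:275],(400,375)),cv2.resize(a['color'],(400,300))[:, :] if 0 else cv2.resize(a['color'][60:360,100:420],(400,375))]),'pics/f.png',1)
W=cloud(b);col=b['color'].astype(int);o=(col[...,0]>150)&(col[...,1]>50)&(col[...,1]<150)&(col[...,2]<60)&(W[...,2]>.06)&(W[...,2]<.12)&(abs(W[...,0]-.571)<.05)&(abs(W[...,1]+.02)<.05);p=W[o];d=p.mean(0);print(o.sum(),d,np.degrees(np.arctan2(d[1]+.019,d[0]-.571)))
E
```

```text
clock: 45.95
eef_pos: [0.4927, -0.024, 0.2315]
eef_rot: [-3.116, -0.041, 2.398]
wrist_force: [-0.3, -0.4, 0.0]
grip_width: 0.0802
finger_force: 0.0
clk 46.0 pos [492.7 -24.  231.5] rpy [-178.5   -2.4  137.4] q [-0.55  0.03  0.53  1.81 -0.03  1.35  0.82] F [-0.3 -0.4  0. ] grip 80.2 mm 0.0N
15 [0.57427014 0.00730973 0.0989139 ] 82.91481549066015
```

View pics/f.png

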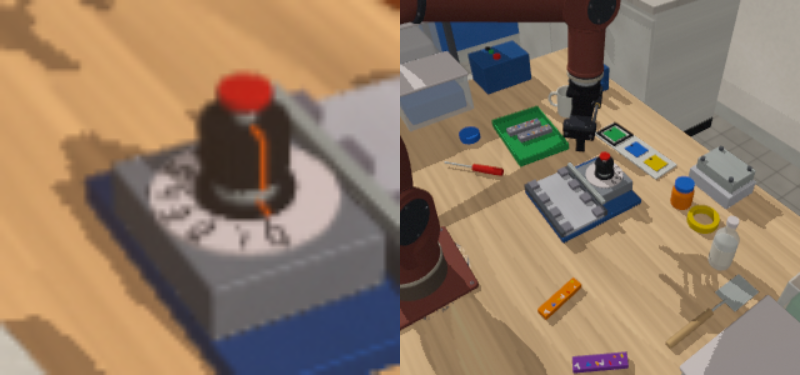

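The pointer is at 0 (px 265,215 by numeral 0, angle 83–88°), the plunger is up, both bars are in the tray and everything else is in place. Handing in.

```bash
python3 -c "
from workcell import env
print(env.hand_in())"
```

```text
the job is handed in; nothing more can be done
None
```

I handed the job in: both grey bars were pressed with code 5 (green tag in the frame) and now lie flat in the green tray, with the sleeve back at 0 and nothing else moved; I took the mark from the plunger reaching its stop and did not look for it on the bars.

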